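Dock the rinse cartridge and load the tube scanner

ROBOT

A 6-joint arm with a two-finger parallel gripper is mounted at the origin on the work surface. World frame = base frame: x ahead of the robot, y to its left, z up, the work surface at z = 0. Lengths are in mm, angles in degrees, forces in N, time in s.
With the tool pointing down it reaches from about 300 to 850 mm from the base axis. Payload 4.2 kg.
Tool frame: the origin (TCP) lies midway between the tips of the shut fingers; the grasp point (between the pads) lies 19 mm behind it (env.grip_depth is the distance from the TCP to the grasp point, in mm); z points along the fingers, y is the line along which they close (so a half turn about z gives the same grasp; the last joint's range is limited). The gripper opens to 91 mm and grips with 3 to 60 N. Pads are 32 mm wide; open, the fingers measure 118 mm over their backs; the gripper's body (76 mm by 178 mm) begins 60 mm behind the grasp point.
Start: joints at [-72.479, 18.312, 89.639, -0, 72.044, -1.146], TCP at [184.042, -544.768, 213.976] pointing down, gripper open.
Joint ranges: [-177.97, 177.97], [-48.28, 115.42], [12.27, 149.76], [-77.06, 257.06], [2.81, 150.46], [-146.56, 146.56]. Speed limits (degrees/s): [147.25, 147.25, 180, 180, 180, 180].

INTERFACE

Orientations are given as [roll, pitch, yaw] about the fixed x, y, z axes, in that order (R = Rz(yaw) Ry(pitch) Rx(roll)).
In Python, from workcell import env, eyes gives the robot as it stands.
- The arm moves only by the tool send_rows, never from a script. Its argument "motion" is a list of rows, each a list of 7 numbers: the shift along the world's x, y, z normalised to -1 to 1, where 1 is 0.5 m, then the turn, a rotation vector about the world's x, y, z normalised to -1 to 1, where 1 is 60 degrees, then the opening, from -1 (shut) to 1 (fully open). A call has 1 to 20 rows; each row is the pose to reach, as a shift and turn from the pose commanded when the call began; what a row does not reach only later rows make up. A row lasts 1/8 s, in which the tool goes at most 62.5 mm and 10.7 degrees, less where a joint would pass 70% of its speed; a pose out of reach is approached as far as the arm can. A call with a number of a shift or a turn outside -1 to 1 is refused whole. A call with a gripper value outside its range is refused whole. The fingers move at their own pace and stop on an object; "squeeze" is the grip in N (left out, the last holds). Time passes only in rows, so rows that repeat a pose let the fingers close. It gives the time, the measured TCP pose, the force, the opening and the grip force at its end, in the units of the state.
- env.state(): the state, without advancing time (a new reading comes with each control period).
- eyes.grab_frame(name): name is "scene" or "top" or "wrist"; returns a dict with "pixels" (400x640x3 uint8, red, green, blue), "depth" (400x640 float32, mm along the optical axis (not along the pixel's ray), 0 where there is no reading), "fx", "fy", "cx", "cy" (pixels), "distortion" ([k1, k2, p1, p2, k3] as OpenCV has them; the pictures are not rectified), "R" (3x3) and "t" (3): a world point X has camera coordinates R X + t; the wrist camera has in their place "T_tool_cam" (4x4, takes a point from camera to tool coordinates, whose origin is the TCP and whose axes are the flange's). Camera axes: x right, y down, z forward; pixel columns grow to the right and rows downward; lengths in mm; the calibration is good to about 2 mm. A picture is of the moment at which its call begins: read the wrist's pose just before it.
- env.job_done(): hands the job in; it is judged then, once.
The state is a dict: "time_s": time; "qpos": joint angles; "qvel": joint speeds; "effort": joint torques, N m; "ee_pos": TCP position; "ee_rot": TCP orientation; "force": force on the tool from outside, world axes, zero at the start; "torque": the same for the moment, N m; "gripper_width": finger opening in mm; "gripper_force": force on a finger pad.
Only numpy, scipy, OpenCV 4.12 (cv2) and the standard library are available. Lean on these libraries where they do the work, as an engineer would, in place of code of your own. Each camera call takes 0.05 s, during which the arm holds its last target. There are 200 camera calls.

TASK

Get the tube reader ready for a run. First set the brass rinse cartridge upright, grooved end down, into the coupler until its flange rests on the rim, and only then swing both cam arms down together until they are fully home, not leaving one up while the other goes home. Also stand every sample tube on the table upright in the centre of a scanner bay, one to a bay, with its label facing squarely towards the scanner bar, and leave the jar, glove box and stapler where they are.

Things in the scene. Friction and masses are not known exactly. Their poses are not given: they have to be found in the camera images.
- deck: Scan deck, fixed: white plate 145 x 320 mm, top 8 mm above the table, with a grey scanner bar (30 mm thick, 63 mm high) along one long side. Origin on the table under the middle of the row of four bays; its x axis points from the bays to the scanner bar (bar face 55 mm from the bay line), y runs along the row, z up. It may stand left or right, slightly turned.
- dock: Rinse dock, fixed: 110 mm square grey base 12 mm thick carrying an upright aluminium groove coupler (54 mm outside diameter, bore 43 mm across, at least 50 mm deep, mouth up, flat rim 102 mm above the table) with two steel cam arms on opposite sides. Origin on the table on the coupler's axis; z up. The arms' pivots lie at y = +33 mm (left) and y = -33 mm (right), 100 mm above the table, pivot pins along x; both arms swing in the dock's y-z plane.
- mouth (a point): Centre of the coupler's mouth, level with its rim (axes as the dock's).
- cam_left (a joint): Left cam arm (dock's +y side), rad: flat steel bar 62 mm long from its pivot, 18 mm wide, 7 mm thick. At 0 it sticks up and outward, 55 degrees above level; the value grows as it swings outward and down past level (0.96) to its stop at 2.44, where it hangs beside the coupler, 85 degrees below level. A stiff hinge (0.04 N m) holds it where it is left. Starts raised, between 0 and 0.35.
- cam_right (a joint): Right cam arm (dock's -y side), the mirror image of the left; same values.
- cam_left_end (a point): Free end of the left arm, 62 mm from its pivot, on the bar's mid line.
- cam_right_end (a point): Free end of the right arm, likewise.
- cart_center (a point): Brass rinse cartridge, loose, 0.2 kg, 60 mm high, standing upright on the table: a grooved adapter end below (38 mm diameter, 28 mm long, its first 5 mm narrowed to 33 mm), a flange (51 mm diameter, 6 mm thick, from 28 to 34 mm up) and a round grip on top (34 mm diameter, 26 mm high). The point is on its axis half-way up, 30 mm above its foot; z up its axis. Seated, the flange's underside rests on the coupler's rim, which puts this point 2 mm above the mouth point.
- bay0 (a point): Centre of bay 0 (grey disc 62 mm across, flush with the deck's top), at deck y = -114 mm; height of the deck's top.
- bay1 (a point): Centre of bay 1 (grey disc 62 mm across, flush with the deck's top), at deck y = -38 mm; height of the deck's top.
- bay2 (a point): Centre of bay 2 (grey disc 62 mm across, flush with the deck's top), at deck y = +38 mm; height of the deck's top.
- bay3 (a point): Centre of bay 3 (grey disc 62 mm across, flush with the deck's top), at deck y = +114 mm; height of the deck's top.
- tube0_center (a point): Capped sample tube fixed upright in its round black carrier puck, one loose piece, about 0.18 kg, 114 mm high: puck 56 mm diameter, 26 mm high; clear tube 30 mm diameter; cap 34 mm diameter from 88 to 114 mm up. A white label with dark bars runs down one side of the tube, and a white block (12 x 14 mm, seen from above) lies on the puck's top on the same side. The point is on the axis half-way up, 57 mm above the foot; its x axis points to the label side, z up. May be absent.
- tube0_mark (a point): Point on the label side of tube0, 25 mm out from the axis along its x, half-way up.
- tube1_center (a point): Another tube like tube0, the same in every way. May be absent.
- tube1_mark (a point): Point on the label side of tube1, 25 mm out from the axis along its x, half-way up.
- tube2_center (a point): Another tube like tube0, the same in every way. May be absent.
- tube2_mark (a point): Point on the label side of tube2, 25 mm out from the axis along its x, half-way up.
- tube3_center (a point): Another tube like tube0, the same in every way. May be absent.
- tube3_mark (a point): Point on the label side of tube3, 25 mm out from the axis along its x, half-way up.
- jar: Bystander: glass sweet jar, 100 mm diameter, 140 mm high; origin under its centre.
- gloves: Bystander: blue glove box 120 x 220 x 70 mm; origin under its centre.
- stapler: Bystander: grey stapler 45 x 150 x 42 mm; origin under its centre.
Things that resemble listed ones, but are neither listed nor needed, are in the scene too. What is shaped like the part that bears tube3_center but purple is not meant. Of the things that look like the part that bears cart_center, take the one that is farthest from the robot's base at the start.

How it is judged (in metres and radians):
On the way, in this order (a step that is already met when the one before it is completed fails the run):
1. the cartridge is seated in the coupler while both arms are still raised (horizontal distance between cart_center and mouth below 0.007 m and z of cart_center in the frame of mouth between -0.004 and 0.006 m and angle between cart_center's own z axis and vertical below 0.1 rad and value of joint each of cam_left, cam_right below 0.9 rad), for 0.2 s.
2. both cam arms are swung home with the cartridge seated (horizontal distance between cart_center and mouth below 0.007 m and z of cart_center in the frame of mouth between -0.004 and 0.006 m and angle between cart_center's own z axis and vertical below 0.1 rad and value of joint each of cam_left, cam_right above 2.1 rad), for 0.2 s.
At the end, for the whole second after the job is handed in: The cartridge is seated upright in the coupler (axis within 7 mm, flange within 4 mm of the rim), both arms are past 2.1 rad of their 2.44, and every tube present stands upright and released within 15 mm of a bay's centre on the deck, label towards the scanner bar within 0.3 rad (all of step 2 and (horizontal distance between tube0_center and bay0 below 0.015 m or horizontal distance between tube0_center and bay1 below 0.015 m or horizontal distance between tube0_center and bay2 below 0.015 m or horizontal distance between tube0_center and bay3 below 0.015 m) and angle between each of tube0_center, tube1_center, tube2_center, tube3_center's own z axis and vertical below 0.1 rad and angle between the x axis of each of tube0_center, tube1_center, tube2_center, tube3_center and the x axis of deck, either way round below 0.3 rad and x of each of tube0_mark, tube1_mark, tube2_mark, tube3_mark in the frame of deck above 0 m and height (world z) of each of tube0_center, tube1_center, tube2_center, tube3_center below 0.072 m and (horizontal distance between tube1_center and bay0 below 0.015 m or horizontal distance between tube1_center and bay1 below 0.015 m or horizontal distance between tube1_center and bay2 below 0.015 m or horizontal distance between tube1_center and bay3 below 0.015 m) and (horizontal distance between tube2_center and bay0 below 0.015 m or horizontal distance between tube2_center and bay1 below 0.015 m or horizontal distance between tube2_center and bay2 below 0.015 m or horizontal distance between tube2_center and bay3 below 0.015 m) and (horizontal distance between tube3_center and bay0 below 0.015 m or horizontal distance between tube3_center and bay1 below 0.015 m or horizontal distance between tube3_center and bay2 below 0.015 m or horizontal distance between tube3_center and bay3 below 0.015 m)); the robot touches nothing.
It fails at once if one cam arm is home (past 2.0 rad) while the other is still raised (under 0.8 rad) ((value of joint cam_left above 2 rad and value of joint cam_right below 0.8 rad) or (value of joint cam_right above 2 rad and value of joint cam_left below 0.8 rad)).
It fails at once if a bystander is moved more than 30 mm (distance of any of jar, gloves, stapler from where it was at the start of the episode above 0.03 m).
Of tube0, tube1, tube2, tube3 only 3 to 4 are there at a start; the rules pass over those that are not, and their reading is None.
At some moment in a run one of tube0, tube1, tube2, tube3 may be knocked a few centimetres aside while the robot is not near it.
It also fails if it takes over 210 s, if anything falls off the work surface, if the arm or the gripper's body presses on something with over 40 N, if the wrist force passes 120 N, or if a joint passes its speed limit or range.

## Working session

There is one attempt and no reset: what is moved stays moved. The work goes in short steps, Python scripts to look and compute and a tool call to move; the robot and the scene stay as the last step left them, time stands still between calls to the robot, and variables do not carry over. Pictures are saved under pics/ and viewed, at most 14 in all, crops included, and the job is handed in when it is done.

Besides the shell and the picture viewer there is one more tool, called by a JSON object that holds its "api" and its "payload", one argument or row to a line. send_rows: Moves the arm, as the interface text tells. Its arguments: {"type":"object","properties":{"motion":{"type":"array"},"squeeze":{"type":"number"}},"required":["motion"]}

```bash
ls; mkdir -p pics
cat > h.py <<'E'
import numpy as np, cv2
from workcell import env, eyes
def grab(n):
    f=eyes.grab_frame(n); f['K']=np.array([[f['fx'],0,f['cx']],[0,f['fy'],f['cy']],[0,0,1.]]); f['D']=np.array(f['distortion'],float)
    return f
def save(f,name): cv2.imwrite('pics/'+name+'.png',f['pixels'][:,:,::-1])
def rays(f,uv):
    p=cv2.undistortPoints(np.array(uv,float).reshape(-1,1,2),f['K'],f['D']).reshape(-1,2)
    return np.c_[p,np.ones(len(p))]
def onplane(f,uv,z):
    d=rays(f,uv); R=np.array(f['R']);t=np.array(f['t']).ravel()
    c=-R.T@t; w=d@R
    return c+w*((z-c[2])/w[:,2])[:,None]
def cloud(f):
    h,w=f['depth'].shape; v,u=np.mgrid[:h,:w]
    d=rays(f,np.c_[u.ravel(),v.ravel()])*f['depth'].reshape(-1,1)
    R=np.array(f['R']);t=np.array(f['t']).ravel()
    return ((d-t)@R).reshape(h,w,3)
E
python3 - <<'E'
from h import *
for n in('scene','top'):
    f=grab(n); save(f,n+'0'); np.savez('pics/%s0.npz'%n,**{k:f[k] for k in('pixels','depth','K','D','R','t')})
    print(n,-np.array(f['R']).T@np.array(f['t']).ravel())
print(env.state(), env.grip_depth)
E
```

```text
pics
scene [1034.28789341 -892.52021063  847.47682999]
top [ 275.60130361  -14.4786388  1438.34666828]
{'time_s': 0.1, 'qpos': array([-7.24794683e+01,  1.83469548e+01,  8.97001545e+01, -2.98765649e-04,
        7.20424186e+01, -1.14570500e+00]), 'qvel': array([-0.1016546 , -0.03864348, -0.16310934, -0.00788024,  0.09541131,
       -0.06189052]), 'effort': array([-6.51718346e-04, -4.13334918e+01, -2.32509685e+01,  7.27043347e-02,
        4.20929608e-02, -7.20211483e-05]), 'ee_pos': array([ 183.89691869, -544.3241496 ,  213.20959733]), 'ee_rot': array([-1.79910484e+02, -1.50609906e-03,  1.86663278e+01]), 'force': array([-0.50424065, -0.64801801,  0.14720363]), 'torque': array([-0.03081798, -0.02552903,  0.03402897]), 'gripper_force': 0.0, 'gripper_width': 91.14191148442085} 18.8
```

View pics/top0.png

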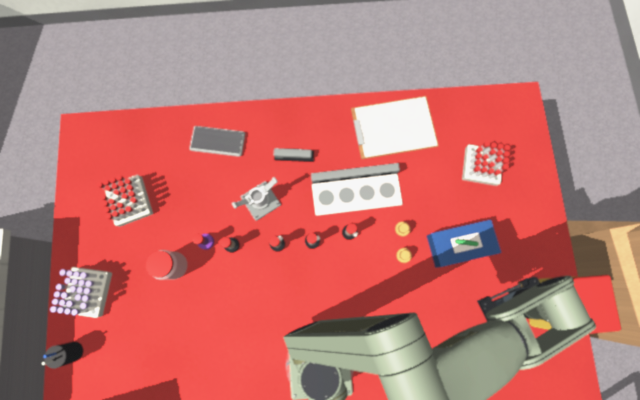

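View pics/scene0.png

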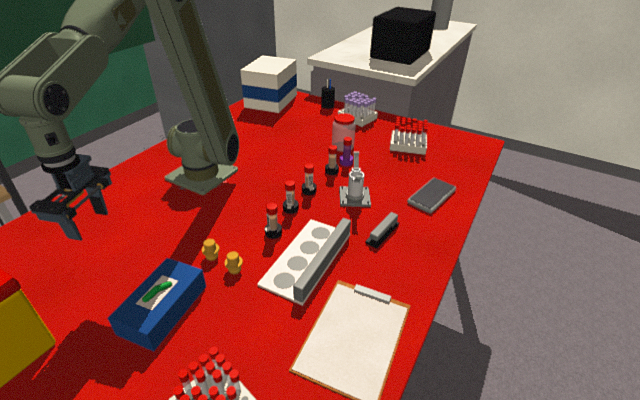

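The top view shows the deck with its bays (325–388, ~193) and the bar behind them, and the dock at (260,200). There are four black-puck tubes at (232,243), (278,242), (314,240) and (351,231), with the purple decoy at (206,240). The two cartridges are at (403,229), the farther one, and (404,255).

Run:
```python
from h import *
def load(n):
    d=np.load('pics/%s0.npz'%n); return {k:d[k] for k in d.files}
T=load('top');S=load('scene')
def circ(f,m,z,box=None,amin=20):
    if box: 
        k=np.zeros_like(m);x0,x1,y0,y1=box;k[y0:y1,x0:x1]=1;m=m&(k>0)
    n,l,st,c=cv2.connectedComponentsWithStats(m.astype(np.uint8))
    for i in range(1,n):
        if st[i,4]>=amin: print(c[i].round(1),st[i,4],onplane(f,[c[i]],z)[0].round(1))
for n,f in(('top',T),('scene',S)):
    P=cloud(f); f['P']=P; hsv=cv2.cvtColor(f['pixels'],cv2.COLOR_RGB2HSV); f['hsv']=hsv
    print(n,'table z',np.nanmedian(P[200:240,150:190,2] if n=='top' else P[200:215,210:250,2]))
# bays: grey on white deck
P=T['P'];h=T['hsv']
print('bays'); m=(h[...,1]<40)&(h[...,2]<190)&(h[...,2]>80)&(abs(P[...,2]-8)<8); circ(T,m,8,(312,402,175,215))
print('cart'); m=(h[...,0]>15)&(h[...,0]<32)&(h[...,1]>110)&(h[...,2]>110); circ(T,m,60,(385,425,215,270)); 
m=m&(P[...,2]>50);circ(T,m,60,(385,425,215,270))
print('dark pucks');m=(h[...,2]<60)&(P[...,2]>15);circ(T,m,26,(215,375,215,260),15)
# high points for tubes
print('caps');m=(P[...,2]>100)&(P[...,2]<125);circ(T,m,114,(190,375,210,260),5)
m=(P[...,2]>100)&(P[...,2]<125)
hs=S['P'];m=(hs[...,2]>92)&(hs[...,2]<125);circ(S,m,101,(240,370,130,240),10)
for w in(T,S):
    P=w['P']; q=P[(abs(P[...,0]-575)<300)&(P[...,2]>5)&(P[...,2]<200)]
b=lambda f,x0,x1,y0,y1:f['pixels'][y0:y1,x0:x1]
I=cv2.resize(b(T,190,420,140,270),None,fx=3.4,fy=3.4,interpolation=cv2.INTER_CUBIC)
cv2.imwrite('pics/c1.png',I[:,:,::-1])
```

```text
top table z -0.7503463734346338
scene table z -1.3453920637547299
bays
[386.9 189.8] 121 [ 590.4 -296.3    8. ]
[366.5 192.1] 109 [ 587.  -220.1    8. ]
[346.2 194.8] 111 [ 582.3 -144.3    8. ]
cart
[402.  228.6] 146 [ 436.6 -324.3   60. ]
[403.4 255.1] 148 [ 344.3 -318.6   60. ]
[403.1 227.4] 78 [ 440.2 -328.6   60. ]
[404.5 254.5] 80 [ 346.2 -322.7   60. ]
dark pucks
[235.7 243.6] 39 [428.6 265.4  26. ]
caps
[350.5 227.9] 81 [ 444.8 -139.2  114. ]
[310.9 237.5] 79 [421.9  -4.2 114. ]
[197.9 238.3] 87 [445.6 374.1 114. ]
[225.6 241.6] 86 [428.  281.5 114. ]
[273.7 240.5] 84 [420.6 120.8 114. ]
[344.2 130.8] 43 [399.8 451.9 101. ]
[347.5 140.8] 60 [451.2 380.3 101. ]
[332.3 149.5] 63 [432.7 285.2 101. ]
[355.9 172. ] 153 [581. 187. 101.]
[308.9 168.2] 75 [424.7 121.7 101. ]
[289.5 185.2] 90 [424.3  -4.2 101. ]
[271.4 208.8] 108 [ 446.7 -140.7  101. ]
```

View pics/c1.png

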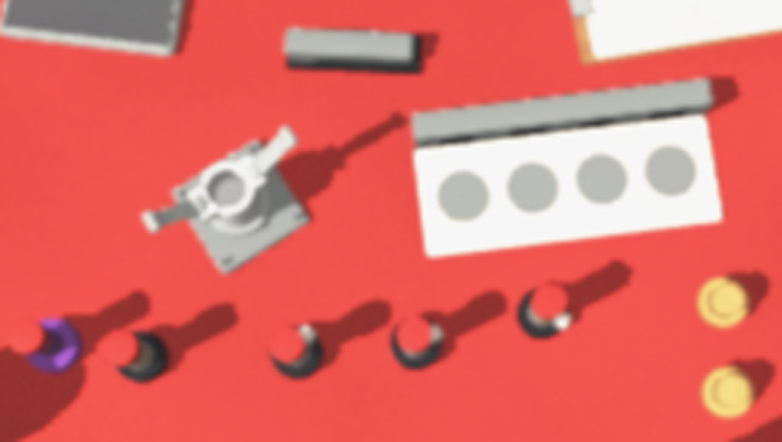

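The crop shows the coupler mouth at (228,188) with its two arms along the (152,220)–(287,133) line. The white label blocks are visible on three tubes, at crop (562,322), (435,333) and (305,330). Now I'll move over the far cartridge.

{"api": "send_rows", "payload": {
  "motion": [
    [0.49, 0.43, 0.17, 0, 0, -0.31, 1],
    [0.49, 0.43, 0.17, 0, 0, -0.31, 1],
    [0.49, 0.43, 0.17, 0, 0, -0.31, 1],
    [0.49, 0.43, 0.17, 0, 0, -0.31, 1],
    [0.49, 0.43, 0.17, 0, 0, -0.31, 1],
    [0.49, 0.43, 0.17, 0, 0, -0.31, 1],
    [0.49, 0.43, 0.17, 0, 0, -0.31, 1],
    [0.49, 0.43, 0.17, 0, 0, -0.31, 1]
  ],
  "squeeze": 20
}}

```text
time_s: 1.1
ee_pos: [428.2, -330.1, 298.3]
ee_rot: [-180.0, 0.1, 0.0]
force: [-0.2, -1.4, 0.1]
gripper_width: 91.3
gripper_force: 0.0
```

```bash
cat >> h.py <<'E'
from scipy.spatial.transform import Rotation as Rt
def wrist():
    s=env.state(); f=grab('wrist'); T=np.eye(4)
    T[:3,:3]=Rt.from_euler('xyz',s['ee_rot'],degrees=True).as_matrix(); T[:3,3]=s['ee_pos']
    C=T@np.array(f['T_tool_cam']); f['R']=C[:3,:3].T; f['t']=-C[:3,:3].T@C[:3,3]; f['cam']=C[:3,3]
    f['hsv']=cv2.cvtColor(f['pixels'],cv2.COLOR_RGB2HSV); f['s']=s
    return f
def comps(f,m,z,amin=200):
    n,l,st,c=cv2.connectedComponentsWithStats(m.astype(np.uint8))
    for i in range(1,n):
        if st[i,4]>=amin:
            k,_=cv2.findContours((l==i).astype(np.uint8),0,1); cc,r=cv2.minEnclosingCircle(max(k,key=len))
            a=onplane(f,[c[i],cc,(cc[0]+r,cc[1])],z); print('px',c[i].round(),st[i,4],'cent',a[0,:2].round(1),'circ',a[1,:2].round(1),'r',np.linalg.norm(a[2]-a[1]).round(1))
E
python3 - <<'E'
from h import *
f=wrist(); save(f,'w1'); print(f['T_tool_cam'],f['cam'],f['s']['ee_pos'],f['s']['ee_rot'],f['s']['time_s'])
P=cloud(f);h=f['hsv'];m=(h[...,0]>15)&(h[...,0]<32)&(h[...,1]>110)&(h[...,2]>60)
print('all');comps(f,m,31)
m2=m&(P[...,2]>50);comps(f,m2,60);m3=m&(P[...,2]>27)&(P[...,2]<45);comps(f,m3,34)
E
```

```text
[[ 3.89217926e-04 -9.68315234e-01 -2.49730769e-01  7.19478087e+01]
 [ 9.99999868e-01  4.60845540e-04 -2.28349443e-04  5.19850166e-01]
 [ 3.36201555e-04 -2.49730647e-01  9.68315285e-01 -1.71286486e+02]
 [ 0.00000000e+00  0.00000000e+00  0.00000000e+00  1.00000000e+00]] [ 500.43735303 -330.5947486   469.50131199] [ 428.22419358 -330.09165729  298.32647688] [-1.79986114e+02  8.86457658e-02  4.62350879e-02] 1.1
all
px [330. 164.] 953 cent [ 443.5 -329.7] circ [ 443.7 -329.8] r 25.4
px [326. 227.] 837 cent [ 349.  -323.6] circ [ 348.9 -323.3] r 25.2
px [155. 273.] 815 cent [269.6 -48.5] circ [269.8 -55.3] r 44.4
px [507. 273.] 819 cent [ 270.4 -612.6] circ [ 270.6 -605.5] r 44.6
px [464. 319.] 4016 cent [ 185.5 -553.8] circ [ 189.2 -540.9] r 244.3
px [330. 167.] 499 cent [ 444.2 -329.4] circ [ 444.3 -329.5] r 17.0
px [326. 231.] 445 cent [ 351.7 -323.5] circ [ 351.8 -323.6] r 17.1
px [155. 273.] 815 cent [284.8 -67.1] circ [285.  -73.5] r 41.4
px [507. 273.] 819 cent [ 285.6 -593.9] circ [ 285.8 -587.3] r 41.6
px [464. 319.] 4016 cent [ 206.3 -539. ] circ [ 209.8 -527. ] r 228.1
px [331. 162.] 445 cent [ 447.2 -330.2] circ [ 444.  -329.8] r 25.2
px [327. 221.] 368 cent [ 358.7 -324.2] circ [ 349.9 -323.3] r 25.1
```

View pics/w1.png

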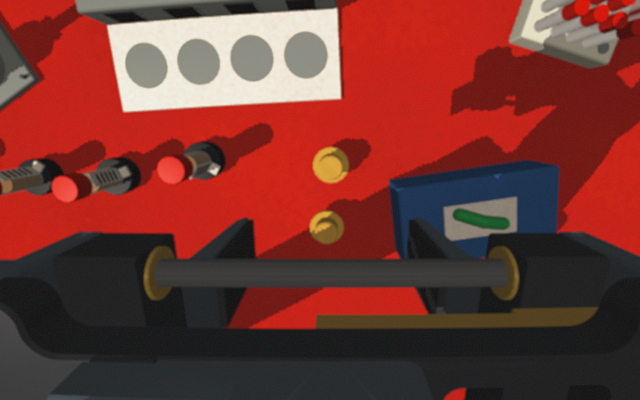

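Both cartridges measure with the right radii (17 and 25 mm). The far one, at px (330,164), is at (444,-330). I'll grasp it there.

{"api": "send_rows", "payload": {
  "motion": [
    [0.03, 0, -0.2, 0, 0, 0, 0.6],
    [0.03, 0, -0.3, 0, 0, 0, 0.6],
    [0.03, 0, -0.4, 0, 0, 0, 0.6],
    [0.03, 0, -0.48, 0, 0, 0, 0.6],
    [0.03, 0, -0.52, 0, 0, 0, 0.6],
    [0.03, 0, -0.52, 0, 0, 0, 0.6],
    [0.03, 0, -0.52, 0, 0, 0, -1],
    [0.03, 0, -0.52, 0, 0, 0, -1],
    [0.03, 0, -0.52, 0, 0, 0, -1],
    [0.03, 0, -0.52, 0, 0, 0, -1],
    [0.03, 0, -0.52, 0, 0, 0, -1],
    [0.03, 0, -0.52, 0, 0, 0, -1],
    [0.03, 0, -0.45, 0, 0, 0, -1],
    [0.03, 0, -0.35, 0, 0, 0, -1],
    [0.03, 0, -0.25, 0, 0, 0, -1],
    [0.03, 0, -0.1, 0, 0, 0, -1],
    [0.03, 0, -0.1, 0, 0, 0, -1]
  ],
  "squeeze": 20
}}

```text
time_s: 3.28
ee_pos: [445.5, -331.0, 253.0]
ee_rot: [179.7, -0.4, 0.1]
force: [0.0, -0.2, -3.6]
gripper_width: 33.1
gripper_force: 20.0
```

{"api": "send_rows", "payload": {
  "motion": [
    [0.1, 0.3, 0.12, 0, 0, 1, -1],
    [0.2, 0.5, 0.12, 0, 0, 1, -1],
    [0.3, 0.6, 0.12, 0, 0, 1, -1],
    [0.39, 0.7, 0.12, 0, 0, 1, -1],
    [0.39, 0.82, 0.12, 0, 0, 1, -1],
    [0.39, 0.82, 0.12, 0, 0, 1, -1],
    [0.39, 0.82, 0.12, 0, 0, 1, -1]
  ]
}}

```text
time_s: 4.15
ee_pos: [629.1, 60.2, 305.0]
ee_rot: [-179.8, 0.2, 60.1]
force: [0.8, -1.4, -2.3]
gripper_width: 33.2
gripper_force: 20.0
```

{"api": "send_rows", "payload": {
  "motion": [
    [0, 0, 0, 0, 0, 1, -1],
    [0, 0, 0, 0, 0, 1, -1],
    [0, 0, 0, 0, 0, 1, -1],
    [0, 0, 0, 0, 0, 1, -1],
    [0, 0, 0, 0, 0, 1, -1],
    [0, 0, 0, 0, 0, 1, -1],
    [0, 0, 0, 0, 0, 1, -1],
    [0, 0, 0, 0, 0, 1, -1]
  ]
}}

```text
time_s: 5.15
ee_pos: [628.8, 58.4, 306.1]
ee_rot: [-179.9, -0.1, 120.0]
force: [-0.4, -0.1, -2.6]
gripper_width: 33.4
gripper_force: 20.0
```

Run:
```python
from h import *
f=wrist(); save(f,'w2'); print(f['s']['ee_pos'],f['s']['ee_rot'],f['s']['qpos'].round(),f['fx'])
np.savez('pics/w2.npz',**{k:f[k] for k in('pixels','depth','K','D','R','t')})
P=cloud(f);h=f['hsv']
m=(abs(P[...,2]-102)<2.5)&(abs(P[...,0]-578)<40)&(abs(P[...,1]-182)<40)
comps(f,m,102,100)
k,_=cv2.findContours(m.astype(np.uint8),0,1)
m=(abs(P[...,2]-12)<5)&(abs(P[...,0]-578)<100)&(abs(P[...,1]-182)<100)&(h[...,1]<80)
q=P[m][:,:2].astype(np.float32); print('base',cv2.minAreaRect(q),len(q))
m=(P[...,2]>110)&(P[...,2]<175)&(abs(P[...,0]-578)<100)&(abs(P[...,1]-182)<100)
n,l,st,c=cv2.connectedComponentsWithStats(m.astype(np.uint8))
for i in range(1,n):
    if st[i,4]>40: q=P[l==i]; print(c[i],st[i,4],q.mean(0).round(1),q[q[:,2].argmax()].round(1),q[q[:,2].argmin()].round(1))
```

```text
[628.78852766  58.37471103 306.10488867] [-1.79884734e+02 -5.63383983e-02  1.19980833e+02] [  4.  22.  72.   0.  87. -26.] 304.7577971187791
px [350.  76.] 641 cent [587.  176.6] circ [587.5 176.2] r 30.6
base ((588.2506713867188, 175.58773803710938), (108.54350280761719, 109.126220703125), 29.057937622070312) 3108
[352.94117647  19.23672884] 697 [561.8 222.8 124.2] [554.9 234.5 138.4] [561.4 206.1 110. ]
[349.63888889 133.79722222] 720 [618.2 120.4 131.9] [627.6 107.7 149.2] [610.  144.4 110.1]
```

View pics/w2.png

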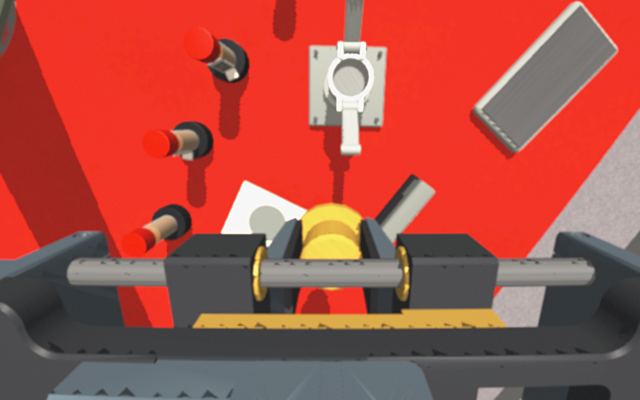

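The coupler mouth is at px (350,76) and the base centre agrees with it to about 1 mm. Dock yaw is about 29°, and both arms are raised (px 350,10 and 350,135). One quick refinement of the bore centre next.

Run:
```python
from h import *
d=np.load('pics/w2.npz'); f={k:d[k] for k in d.files}; P=cloud(f)
# hole: pixels in mouth area not rim height
m=(abs(P[...,2]-102)<4)
k,h=cv2.findContours(m[40:115,315:385].astype(np.uint8),cv2.RETR_CCOMP,cv2.CHAIN_APPROX_NONE)
for c,hh in zip(k,h[0]):
    if len(c)>20:
        w=onplane(f,c[:,0]+[315,40],102)[:,:2]
        A=np.c_[2*w,np.ones(len(w))]; s=np.linalg.lstsq(A,(w**2).sum(1),rcond=None)[0]
        print(hh,len(c),s[:2].round(1),np.sqrt(s[2]+s[:2]@s[:2]).round(1))
```

```text
[-1  0  2 -1] 256 [587.6 176. ] 30.7
[19 17 -1  1] 111 [588.2 174.8] 21.8
```

{"api": "send_rows", "payload": {
  "motion": [
    [-0.04, 0.12, -0.05, 0, 0, -0.017, -1],
    [-0.08, 0.23, -0.1, 0, 0, -0.017, -1],
    [-0.082, 0.234, -0.2, 0, 0, -0.017, -1],
    [-0.082, 0.234, -0.2, 0, 0, -0.017, -1],
    [-0.082, 0.234, -0.2, 0, 0, -0.017, -1],
    [-0.082, 0.234, -0.2, 0, 0, -0.017, -1]
  ]
}}

```text
time_s: 5.95
ee_pos: [589.9, 174.9, 210.0]
ee_rot: [179.7, 0.1, 119.0]
force: [-0.1, -0.3, -2.1]
gripper_width: 33.3
gripper_force: 20.0
```

Run:
```python
from h import *
f=wrist(); s=f['s']; print(s['ee_pos'],s['ee_rot'],s['force'])
g=grab('scene'); P=cloud(g)
save(f,'w3')
I=cv2.resize(g['pixels'][120:230,290:430],None,fx=5,fy=5,interpolation=cv2.INTER_CUBIC); cv2.imwrite('pics/s3.png',I[:,:,::-1])
```

```text
[589.94806909 174.89036646 210.01670429] [1.79723966e+02 7.42163711e-02 1.18957545e+02] [-0.08455593 -0.34331158 -2.11394981]
```

View pics/s3.png

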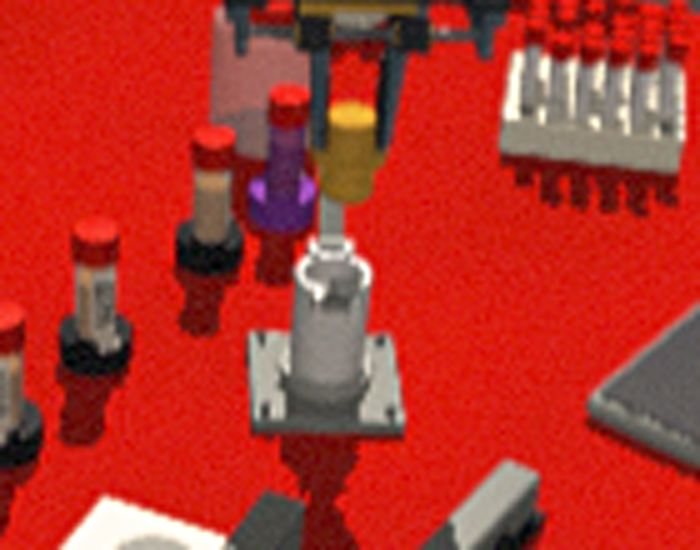

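The cartridge (355,150) hangs straight in the fingers above the coupler mouth (335,275). I'll lower it in steps.

{"api": "send_rows", "payload": {
  "motion": [
    [-0.003, 0.001, -0.06, 0, 0, 0, -1],
    [-0.003, 0.001, -0.11, 0, 0, 0, -1],
    [-0.003, 0.001, -0.14, 0, 0, 0, -1],
    [-0.003, 0.001, -0.15, 0, 0, 0, -1],
    [-0.003, 0.001, -0.16, 0, 0, 0, -1],
    [-0.003, 0.001, -0.16, 0, 0, 0, -1]
  ]
}}

```text
time_s: 6.8
ee_pos: [586.7, 178.0, 132.4]
ee_rot: [179.7, -0.2, 119.0]
force: [-8.9, 4.6, 16.5]
gripper_width: 33.5
gripper_force: 20.1
```

{"api": "send_rows", "payload": {
  "motion": [
    [-0.004, 0.004, 0.006, 0, 0, 0, -1],
    [-0.004, 0.004, 0.006, 0, 0, 0, -1],
    [-0.004, 0.004, 0.006, 0, 0, 0, -1]
  ]
}}

```text
time_s: 7.18
ee_pos: [584.9, 178.1, 130.3]
ee_rot: [180.0, -0.0, 119.0]
force: [0.1, 2.0, -1.8]
gripper_width: 33.3
gripper_force: 20.0
```

{"api": "send_rows", "payload": {
  "motion": [
    [0, 0, -0.01, 0, 0, 0, -1],
    [0, 0, -0.016, 0, 0, 0, -1],
    [0, 0, -0.022, 0, 0, 0, -1],
    [0, 0, -0.022, 0, 0, 0, -1]
  ]
}}

```text
time_s: 7.68
ee_pos: [584.6, 177.9, 118.8]
ee_rot: [-180.0, -0.0, 119.1]
force: [1.5, 1.3, -4.0]
gripper_width: 33.5
gripper_force: 19.9
```

{"api": "send_rows", "payload": {
  "motion": [
    [0, 0, -0.008, 0, 0, 0, -1],
    [0, 0, -0.014, 0, 0, 0, -1],
    [0, 0, -0.014, 0, 0, 0, -1]
  ]
}}

```text
time_s: 8.05
ee_pos: [584.8, 177.5, 112.8]
ee_rot: [180.0, 0.0, 119.0]
force: [-0.1, 0.1, 0.5]
gripper_width: 33.4
gripper_force: 20.0
```

{"api": "send_rows", "payload": {
  "motion": [
    [0, 0, -0.002, 0, 0, 0, 0.3],
    [0, 0, -0.002, 0, 0, 0, 0.3],
    [0, 0, -0.002, 0, 0, 0, 0.3],
    [0, 0, -0.002, 0, 0, 0, 0.3],
    [0, 0, 0.1, 0, 0, 0, 0.3],
    [0, 0, 0.2, 0, 0, 0, 0.3],
    [0, 0, 0.32, 0, 0, 0, 0.3],
    [0, 0, 0.32, 0, 0, -0.4, 0.3],
    [0, 0, 0.32, 0, 0, -0.75, 0.3],
    [0, 0, 0.32, 0, 0, -0.75, 0.3],
    [0, 0, 0.32, 0, 0, -0.75, 0.3],
    [0, 0, 0.32, 0, 0, -0.75, 0.3],
    [0, 0, 0.32, 0, 0, -0.75, 0.3]
  ]
}}

```text
time_s: 9.68
ee_pos: [584.6, 177.9, 272.4]
ee_rot: [-180.0, 0.0, 74.2]
force: [0.3, 0.2, 0.0]
gripper_width: 58.9
gripper_force: 0.0
```

{"api": "send_rows", "payload": {
  "motion": [
    [-0.24, -0.14, 0, 0, 0, -0.75, 1],
    [-0.24, -0.14, 0, 0, 0, -0.75, 1],
    [-0.24, -0.14, 0, 0, 0, -0.75, 1],
    [-0.24, -0.14, 0, 0, 0, -0.75, 1],
    [-0.24, -0.14, 0, 0, 0, -0.75, 1],
    [-0.24, -0.14, 0, 0, 0, -0.75, 1]
  ]
}}

```text
time_s: 10.42
ee_pos: [464.8, 108.0, 272.4]
ee_rot: [180.0, 0.0, 29.2]
force: [-0.6, 0.1, -0.7]
gripper_width: 91.2
gripper_force: 0.0
```

Run:
```python
from h import *
f=wrist(); save(f,'w4'); print(f['s']['ee_pos'],f['s']['ee_rot'],f['s']['time_s'])
P=cloud(f);h=f['hsv']
m=(h[...,0]>15)&(h[...,0]<32)&(h[...,1]>110)&(h[...,2]>60)&(abs(P[...,0]-587)<70)&(abs(P[...,1]-176)<70)
print('z max',np.percentile(P[m][:,2],[5,50,95])); comps(f,m&(P[...,2]>125),134,50); comps(f,m&(P[...,2]<118)&(P[...,2]>100),108,50)
m=(P[...,2]>100)&(P[...,2]<175)&(h[...,1]<80)&(abs(P[...,0]-586)<85)&(abs(P[...,1]-176)<85)
u=np.array([-.485,.875]); q=P[m]; a=(q[:,:2]-[586.5,177])@u
for sg in(1,-1):
    k=(a*sg>36); print('arm',sg,(a[k]*sg).max(),q[k][:,2].max(), np.degrees(np.arctan(np.polyfit(a[k]*sg,q[k][:,2],1)[0])))
m=(abs(P[...,2]-12)<5)&(abs(P[...,0]-588)<90)&(abs(P[...,1]-176)<90)&(h[...,1]<80)
print('base',cv2.minAreaRect(P[m][:,:2].astype(np.float32)))
```

```text
[464.75031625 107.98451312 272.39814639] [1.79995362e+02 1.02571774e-03 2.92228657e+01] 10.425
z max [107.49048285 132.99445996 135.67179195]
px [331.  50.] 1120 cent [586.9 175. ] circ [586.8 174.7] r 18.6
px [332.  61.] 876 cent [583.2 171.6] circ [587.7 174.5] r 27.3
arm 1 82.1179722212821 149.89149714813547 42.44105222925482
arm -1 85.8900788055352 149.72436773901063 42.78979930450356
base ((588.517822265625, 175.44786071777344), (109.12901306152344, 109.45333099365234), 29.161958694458008)
```

View pics/w4.png

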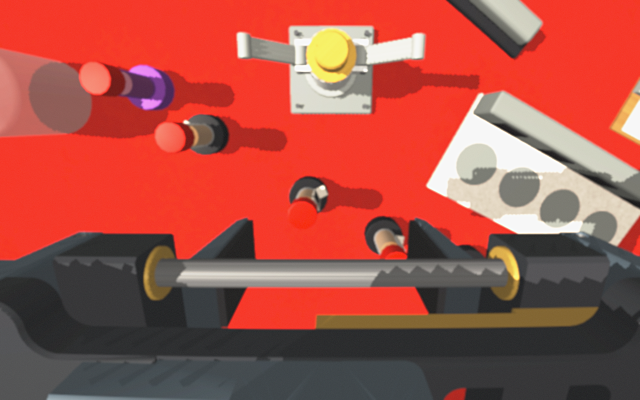

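The cartridge is seated: its top is at z≈134, its flange at 108, and it is centred on the dock (px 331,50). The arms are both raised about 42°. I'll straddle the dock with the open fingers and press both arms down together.

{"api": "send_rows", "payload": {
  "motion": [
    [0.12, 0.07, -0.05, 0, 0, 0, 1],
    [0.22, 0.13, -0.1, 0, 0, 0, 1],
    [0.244, 0.136, -0.18, 0, 0, 0, 1],
    [0.244, 0.136, -0.18, 0, 0, 0, 1],
    [0.244, 0.136, -0.22, 0, 0, 0, 1],
    [0.244, 0.136, -0.26, 0, 0, 0, 1],
    [0.244, 0.136, -0.3, 0, 0, 0, 1],
    [0.244, 0.136, -0.34, 0, 0, 0, 1],
    [0.244, 0.136, -0.34, 0, 0, 0, 1]
  ],
  "squeeze": 5
}}

```text
time_s: 11.6
ee_pos: [586.6, 175.7, 104.0]
ee_rot: [180.0, -0.1, 29.1]
force: [0.3, -0.7, 0.2]
gripper_width: 91.6
gripper_force: 0.0
```

{"api": "send_rows", "payload": {
  "motion": [
    [0, 0, -0.03, 0, 0, 0, 1],
    [0, 0, -0.05, 0, 0, 0, 1],
    [0, 0, -0.07, 0, 0, 0, 1],
    [0, 0, -0.07, 0, 0, 0, 1],
    [0, 0, -0.07, 0, 0, 0, 0.7],
    [0, 0, -0.07, 0, 0, 0, 0.7],
    [0, 0, -0.07, 0, 0, 0, 0.7],
    [0, 0, -0.07, 0, 0, 0, 0.7]
  ],
  "squeeze": 5
}}

```text
time_s: 12.6
ee_pos: [586.2, 175.8, 67.1]
ee_rot: [-180.0, 0.1, 29.0]
force: [0.6, -0.3, -2.9]
gripper_width: 78.4
gripper_force: 4.9
```

Both fingers stopped on the arms at 78.4 mm opening, against a predicted 79 mm for home. I'll open, rise, and go to look at the tubes.

{"api": "send_rows", "payload": {
  "motion": [
    [0, 0, 0, 0, 0, 0, 1],
    [0, 0, 0, 0, 0, 0, 1],
    [0, 0, 0, 0, 0, 0, 1],
    [0, 0, 0.12, 0, 0, 0, 1],
    [0, 0, 0.24, 0, 0, 0, 1],
    [-0.1, -0.05, 0.36, 0, 0, 0, 1],
    [-0.2, -0.1, 0.46, 0, 0, -0.2, 1],
    [-0.3, -0.15, 0.56, 0, 0, -0.483, 1],
    [-0.4, -0.2, 0.56, 0, 0, -0.483, 1],
    [-0.51, -0.23, 0.56, 0, 0, -0.483, 1],
    [-0.51, -0.23, 0.56, 0, 0, -0.483, 1],
    [-0.51, -0.23, 0.56, 0, 0, -0.483, 1],
    [-0.51, -0.23, 0.56, 0, 0, -0.483, 1]
  ],
  "squeeze": 20
}}

```text
time_s: 14.22
ee_pos: [332.3, 61.1, 347.5]
ee_rot: [-180.0, -0.0, 0.1]
force: [0.5, 0.9, -0.1]
gripper_width: 90.8
gripper_force: 0.0
```

```bash
cat >> h.py <<'E'
def tubes(f,P=None):
    """caps (red, z~114) and pucks (dark, z 15..35)"""
    P=cloud(f) if P is None else P; h=f['hsv']; out=[]
    red=((h[...,0]<8)|(h[...,0]>172))&(h[...,1]>110)&(P[...,2]>103)&(P[...,2]<125)&(P[...,0]>330)&(P[...,0]<690)&(P[...,1]>-340)&(P[...,1]<340)
    n,l,st,c=cv2.connectedComponentsWithStats(red.astype(np.uint8))
    for i in range(1,n):
        if st[i,4]<60: continue
        k,_=cv2.findContours((l==i).astype(np.uint8),0,1); cc,r=cv2.minEnclosingCircle(max(k,key=len))
        a=onplane(f,[cc],114)[0,:2]
        w=(h[...,1]<90)&(h[...,2]>130)&(abs(P[...,2]-28)<9)&(np.hypot(P[...,0]-a[0],P[...,1]-a[1])<36)
        b=P[w][:,:2]; v=(np.median(b,0)-a) if len(b)>5 else np.array([0,0])
        pk=(h[...,2]<75)&(abs(P[...,2]-26)<5)&(np.hypot(P[...,0]-a[0],P[...,1]-a[1])<40)
        print('cap px',np.round(cc),'pos',a.round(1),'z',np.median(P[l==i][:,2]).round(1),'| block',len(b),v.round(1),'yaw',np.degrees(np.arctan2(v[1],v[0])).round(1),'| puck rect',cv2.minEnclosingCircle(P[pk][:,:2].astype(np.float32)) if pk.sum()>5 else None)
        out.append((a,v,len(b)))
    return out
E
python3 - <<'E'
from h import *
f=wrist(); save(f,'w5'); print(f['s']['ee_pos'],f['s']['ee_rot'],f['s']['qpos'].round(),f['s']['time_s'])
np.savez('pics/w5.npz',**{k:f[k] for k in('pixels','depth','K','D','R','t','hsv')})
tubes(f)
E
```

```text
[332.30894288  61.09959388 347.45238373] [-1.79991884e+02 -4.55347188e-02  6.71180534e-02] [  8.  -8. 100.   0.  87.  98.] 14.225
cap px [488.  91.] pos [ 447.2 -138.5] z 114.2 | block 75 [-7.5 10. ] yaw 126.9 | puck rect ((447.69854736328125, -137.15191650390625), 26.495132446289062)
cap px [157. 102.] pos [432.7 283.2] z 114.3 | block 2 [0 0] yaw 0.0 | puck rect ((432.5017395019531, 282.0758972167969), 25.73017692565918)
cap px [284. 108.] pos [424.5 121.2] z 114.4 | block 79 [ 17.5 -11.5] yaw -33.4 | puck rect ((423.6842041015625, 119.09214782714844), 24.44260597229004)
cap px [381. 108.] pos [425.2  -3.6] z 114.4 | block 25 [-8.1 11.2] yaw 125.9 | puck rect ((424.942626953125, -2.947615623474121), 24.834083557128906)
```

View pics/w5.png

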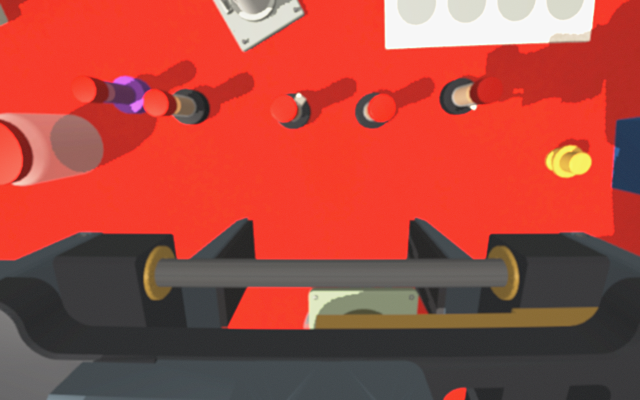

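All four tubes are localised, with caps at z≈114 as expected (px 488,91; 381,108; 284,108; 157,102), but the label blocks are partly hidden. I'll look from straight above each tube before grasping, starting with the rightmost.

{"api": "send_rows", "payload": {
  "motion": [
    [0.085, -0.4, -0.09, 0, 0, 0, 1],
    [0.085, -0.4, -0.09, 0, 0, 0, 1],
    [0.085, -0.4, -0.09, 0, 0, 0, 1],
    [0.085, -0.4, -0.09, 0, 0, 0, 1],
    [0.085, -0.4, -0.09, 0, 0, 0, 0.3],
    [0.085, -0.4, -0.09, 0, 0, 0, 0.3]
  ]
}}

```text
time_s: 15.02
ee_pos: [374.5, -138.5, 302.2]
ee_rot: [-180.0, 0.0, 0.1]
force: [0.1, -0.6, 0.0]
gripper_width: 74.4
gripper_force: 0.0
```

Run:
```python
from h import *
f=wrist(); save(f,'w6'); print(f['s']['ee_pos'],f['s']['ee_rot'],f['s']['time_s'])
np.savez('pics/w6.npz',**{k:f[k] for k in('pixels','depth','K','D','R','t','hsv')})
tubes(f)
P=cloud(f);h=f['hsv']
m=(h[...,1]<60)&(h[...,2]<175)&(h[...,2]>60)&(abs(P[...,2]-8)<5)&(P[...,0]>540)
comps(f,m,8,150)
```

```text
[ 374.53690504 -138.50629353  302.16219137] [-1.79955031e+02  3.98213774e-02  1.01900939e-01] 15.025
cap px [332. 122.] pos [ 448.3 -140.5] z 114.4 | block 56 [-12.7 -20.3] yaw -122.0 | puck rect ((448.2648010253906, -141.29258728027344), 25.51966094970703)
cap px [218. 142.] pos [425.7  -6.6] z 114.4 | block 108 [  7.  -17.5] yaw -68.2 | puck rect ((426.7708740234375, -8.052352905273438), 26.179105758666992)
cap px [113. 144.] pos [424.1 118.5] z 114.2 | block 127 [17.4 -8.6] yaw -26.3 | puck rect ((425.518310546875, 106.2353515625), 23.142702102661133)
px [139.  24.] 563 cent [584.6 130.9] circ [579.5 141.1] r 42.8
```

View pics/w6.png

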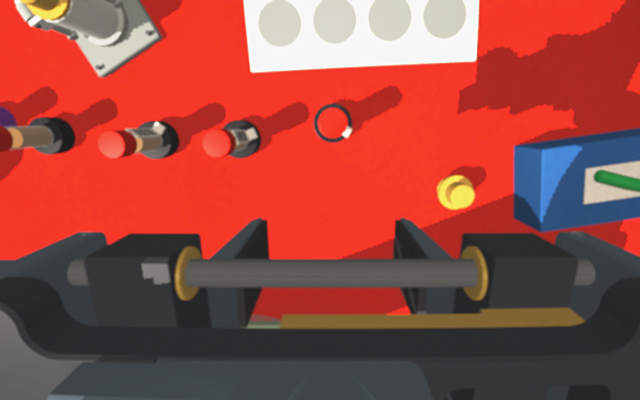

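Tube A sits directly under the camera at px (332,122), with its block at (347,132), so its label yaw is about -123°. The four empty bays are at (279,22), (335,19), (389,18) and (445,16).

Run:
```python
from h import *
d=np.load('pics/w6.npz'); f={k:d[k] for k in d.files}
g=cv2.cvtColor(f['pixels'],cv2.COLOR_RGB2GRAY)[:70,230:500]; sat=f['hsv'][:70,230:500,1]
w=(sat<60)&(g>225); print(np.percentile(g[sat<60],[5,20,50,80,95]))
k,h=cv2.findContours(w.astype(np.uint8),cv2.RETR_CCOMP,cv2.CHAIN_APPROX_NONE)
B=[]
for c,hh in zip(k,h[0]):
    if hh[3]>=0 and cv2.contourArea(c)>400:
        e=onplane(f,c[:,0]+[230,0.],8)[:,:2]; A=np.c_[2*e,np.ones(len(e))]; s=np.linalg.lstsq(A,(e**2).sum(1),rcond=None)[0]
        B.append(s[:2]); print(s[:2].round(1),np.sqrt(s[2]+s[:2]@s[:2]).round(1))
B=np.array(sorted(B,key=lambda b:b[1])); v=B[-1]-B[0]; print('yaw',np.degrees(np.arctan2(-v[0],v[1])),np.linalg.norm(v),B.mean(0))
```

```text
[209. 213. 247. 247. 249.]Traceback (most recent call last):
  File "<stdin>", line 11, in <module>
IndexError: index -1 is out of bounds for axis 0 with size 0
```

{"api": "send_rows", "payload": {
  "motion": [
    [0.146, -0.003, -0.1, 0, 0, 0, 0.3],
    [0.146, -0.003, -0.2, 0, 0, 0, 0.3],
    [0.146, -0.003, -0.3, 0, 0, 0, 0.3],
    [0.146, -0.003, -0.4, 0, 0, 0, 0.3],
    [0.146, -0.003, -0.44, 0, 0, 0, 0.3],
    [0.146, -0.003, -0.44, 0, 0, 0, 0.3],
    [0.146, -0.003, -0.44, 0, 0, 0, -1],
    [0.146, -0.003, -0.44, 0, 0, 0, -1],
    [0.146, -0.003, -0.44, 0, 0, 0, -1],
    [0.146, -0.003, -0.44, 0, 0, 0, -1],
    [0.146, -0.003, -0.44, 0, 0, 0, -1],
    [0.146, -0.003, -0.4, 0, 0, 0, -1],
    [0.146, -0.003, -0.3, 0, 0, 0, -1],
    [0.146, -0.003, -0.1, 0, 0, 0, -1],
    [0.146, -0.003, -0.1, 0, 0, 0, -1]
  ],
  "squeeze": 20
}}

```text
time_s: 16.95
ee_pos: [447.6, -141.0, 255.3]
ee_rot: [179.9, -0.2, 0.1]
force: [0.8, -0.7, -1.8]
gripper_width: 33.6
gripper_force: 20.0
```

Run:
```python
from h import *
d=np.load('pics/w6.npz'); f={k:d[k] for k in d.files}
g=cv2.cvtColor(f['pixels'],cv2.COLOR_RGB2GRAY); sat=f['hsv'][...,1]
m=(sat<60)&(g>170)&(g<228); m[:, :245]=0; m[:,480:]=0; m[60:]=0
m=cv2.morphologyEx(m.astype(np.uint8),cv2.MORPH_OPEN,np.ones((5,5)))
k,_=cv2.findContours(m,0,cv2.CHAIN_APPROX_NONE); B=[]
for c in k:
    if cv2.contourArea(c)>400:
        c=c[:,0].astype(float); c=c[c[:,1]>3]; e=onplane(f,c,8)[:,:2]; A=np.c_[2*e,np.ones(len(e))]; s=np.linalg.lstsq(A,(e**2).sum(1),rcond=None)[0]
        B.append(s[:2]); print(s[:2].round(1),np.sqrt(s[2]+s[:2]@s[:2]).round(1))
B=np.array(sorted(B,key=lambda b:b[1])); v=B[-1]-B[0]; print('yaw',np.degrees(np.arctan2(-v[0],v[1])),np.linalg.norm(v),B.mean(0))
```

```text
[ 594.3 -295. ] 28.8
[ 590.5 -218.9] 28.7
[ 586.6 -143. ] 28.6
[582.8 -66.8] 28.6
yaw 2.8991160873524904 228.45926464886887 [ 588.53538233 -180.93727056]
```

{"api": "send_rows", "payload": {
  "motion": [
    [0.1, -0.1, 0, 0, 0, 1, -1],
    [0.2, -0.2, 0, 0, 0, 1, -1],
    [0.29, -0.31, 0, 0, 0, 1, -1],
    [0.29, -0.31, 0, 0, 0, 1, -1],
    [0.29, -0.31, 0, 0, 0, 1, -1],
    [0.29, -0.31, 0, 0, 0, 1, -1],
    [0.29, -0.31, 0, 0, 0, 1, -1]
  ]
}}

```text
time_s: 17.82
ee_pos: [591.8, -295.7, 251.6]
ee_rot: [-179.9, 0.0, 60.0]
force: [0.6, -0.2, -1.4]
gripper_width: 33.4
gripper_force: 20.0
```

{"api": "send_rows", "payload": {
  "motion": [
    [0, 0, 0, 0, 0, 1, -1],
    [0, 0, 0, 0, 0, 1, -1],
    [0, 0, 0, 0, 0, 1, -1],
    [0, 0, 0, 0, 0, 1, -1],
    [0, 0, 0, 0, 0, 1, -1],
    [0, 0, 0, 0, 0, 1, -1],
    [0, 0, 0, 0, 0, 1, -1]
  ]
}}

```text
time_s: 18.7
ee_pos: [591.9, -295.5, 252.2]
ee_rot: [-180.0, -0.0, 119.9]
force: [0.2, 0.3, -0.8]
gripper_width: 33.5
gripper_force: 20.0
```

{"api": "send_rows", "payload": {
  "motion": [
    [0, 0, -0.12, 0, 0, 0.085, -1],
    [0, 0, -0.22, 0, 0, 0.085, -1],
    [0, 0, -0.29, 0, 0, 0.085, -1],
    [0, 0, -0.31, 0, 0, 0.085, -1],
    [0, 0, -0.318, 0, 0, 0.085, -1],
    [0, 0, -0.322, 0, 0, 0.085, -1],
    [0, 0, -0.322, 0, 0, 0.085, -1]
  ]
}}

```text
time_s: 19.58
ee_pos: [592.8, -295.9, 92.8]
ee_rot: [179.9, 0.1, 125.1]
force: [-0.2, 0.5, -0.4]
gripper_width: 33.6
gripper_force: 20.0
```

{"api": "send_rows", "payload": {
  "motion": [
    [0, 0, -0.004, 0, 0, 0, -1],
    [0, 0, -0.004, 0, 0, 0, -1],
    [0, 0, -0.004, 0, 0, 0, 0.3],
    [0, 0, -0.004, 0, 0, 0, 0.3],
    [0, 0, -0.004, 0, 0, 0, 0.3],
    [0, 0, -0.004, 0, 0, 0, 0.3],
    [0, 0, 0.1, 0, 0, 0, 0.3],
    [0, 0, 0.2, 0, 0, 0, 0.3],
    [0, 0, 0.32, 0, 0, -0.2, 0.3],
    [-0.1, 0.12, 0.32, 0, 0, -0.4, 0.3],
    [-0.2, 0.24, 0.32, 0, 0, -0.6, 0.3],
    [-0.3, 0.36, 0.32, 0, 0, -0.8, 0.3],
    [-0.393, 0.45, 0.32, 0, 0, -1, 0.3],
    [-0.393, 0.45, 0.32, 0, 0, -1, 0.3],
    [-0.393, 0.45, 0.32, 0, 0, -1, 0.3],
    [-0.393, 0.45, 0.32, 0, 0, -1, 0.3]
  ]
}}

```text
time_s: 21.58
ee_pos: [396.3, -70.9, 251.8]
ee_rot: [179.9, -0.0, 65.2]
force: [0.0, -0.2, 0.9]
gripper_width: 59.5
gripper_force: 0.0
```

Run:
```python
from h import *
f=wrist(); save(f,'w7'); print(f['s']['ee_pos'],f['s']['ee_rot'],f['s']['time_s'])
tubes(f)
```

```text
[396.31580899 -70.92175598 251.78361905] [ 1.79899133e+02 -3.19761670e-03  6.52199760e+01] 21.575
cap px [269.   1.] pos [422.5 114.8] z 113.8 | block 124 [19.8 -5.4] yaw -15.2 | puck rect ((424.77532958984375, 119.04910278320312), 26.884206771850586)
cap px [327. 122.] pos [425.3  -3.8] z 114.4 | block 54 [  8.5 -22.6] yaw -69.3 | puck rect ((425.6505126953125, -5.095158100128174), 26.549890518188477)
```

View pics/w7.png

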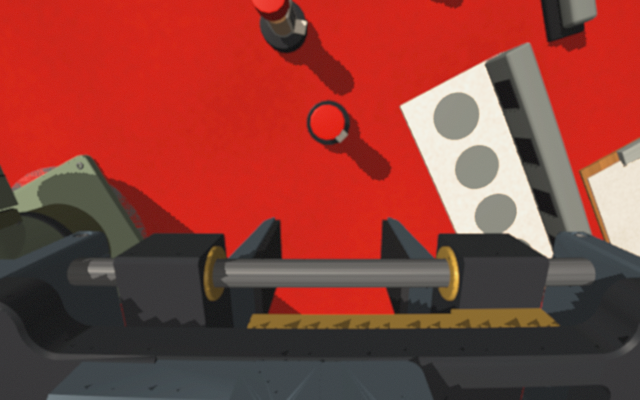

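Tube C is at px (327,122), world (425.5,-4.5), with its label yaw at -69°. I'll grasp it.

{"api": "send_rows", "payload": {
  "motion": [
    [0.058, 0.133, -0.02, 0, 0, 0, 0.3],
    [0.058, 0.133, -0.12, 0, 0, 0, 0.3],
    [0.058, 0.133, -0.22, 0, 0, 0, 0.3],
    [0.058, 0.133, -0.3, 0, 0, 0, 0.3],
    [0.058, 0.133, -0.34, 0, 0, 0, 0.3],
    [0.058, 0.133, -0.34, 0, 0, 0, 0.3],
    [0.058, 0.133, -0.34, 0, 0, 0, -1],
    [0.058, 0.133, -0.34, 0, 0, 0, -1],
    [0.058, 0.133, -0.34, 0, 0, 0, -1],
    [0.058, 0.133, -0.34, 0, 0, 0, -1],
    [0.058, 0.133, -0.34, 0, 0, 0, -1],
    [0.058, 0.133, -0.3, 0, 0, 0, -1],
    [0.058, 0.133, -0.2, 0, 0, 0, -1],
    [0.058, 0.133, -0.08, 0, 0, 0, -1],
    [0.058, 0.133, 0, 0, 0, 0, -1],
    [0.058, 0.133, 0, 0, 0, 0, -1]
  ]
}}

```text
time_s: 23.62
ee_pos: [426.3, -4.1, 254.0]
ee_rot: [179.6, -0.1, 65.2]
force: [0.3, 0.4, -2.1]
gripper_width: 33.6
gripper_force: 20.0
```

{"api": "send_rows", "payload": {
  "motion": [
    [0.1, -0.1, 0, 0, 0, 1, -1],
    [0.2, -0.2, 0, 0, 0, 1, -1],
    [0.3, -0.3, 0, 0, 0, 1, -1],
    [0.327, -0.43, 0, 0, 0, 1, -1],
    [0.327, -0.43, 0, 0, 0, 1, -1],
    [0.327, -0.43, 0, 0, 0, 1, -1],
    [0.327, -0.43, 0, 0, 0, 1, -1],
    [0.327, -0.43, 0, 0, 0, 1, -1]
  ]
}}

```text
time_s: 24.62
ee_pos: [587.6, -218.6, 250.1]
ee_rot: [-179.9, -0.1, 125.1]
force: [-0.3, -0.8, -2.0]
gripper_width: 33.8
gripper_force: 20.0
```

{"api": "send_rows", "payload": {
  "motion": [
    [0, 0, -0.02, 0, 0, 0.2, -1],
    [0, 0, -0.08, 0, 0, 0.2, -1],
    [0, 0, -0.18, 0, 0, 0.2, -1],
    [0, 0, -0.28, 0, 0, 0.2, -1],
    [0, 0, -0.31, 0, 0, 0.2, -1],
    [0, 0, -0.322, 0, 0, 0.2, -1],
    [0, 0, -0.324, 0, 0, 0.2, -1],
    [0, 0, -0.324, 0, 0, 0.2, -1]
  ]
}}

```text
time_s: 25.62
ee_pos: [589.1, -219.5, 91.2]
ee_rot: [179.9, 0.2, 137.2]
force: [-0.0, -0.1, -2.3]
gripper_width: 33.3
gripper_force: 20.0
```

{"api": "send_rows", "payload": {
  "motion": [
    [0, 0, -0.003, 0, 0, 0, -1],
    [0, 0, -0.003, 0, 0, 0, -1],
    [0, 0, -0.003, 0, 0, 0, 0.3],
    [0, 0, -0.003, 0, 0, 0, 0.3],
    [0, 0, -0.003, 0, 0, 0, 0.3],
    [0, 0, -0.003, 0, 0, 0, 0.3],
    [0, 0, 0.1, 0, 0, 0, 0.3],
    [0, 0, 0.2, 0, 0, 0, 0.3],
    [0, 0, 0.32, 0, 0, -0.2, 0.3],
    [-0.1, 0.12, 0.32, 0, 0, -0.4, 0.3],
    [-0.2, 0.24, 0.32, 0, 0, -0.6, 0.3],
    [-0.3, 0.36, 0.32, 0, 0, -0.8, 0.3],
    [-0.362, 0.48, 0.32, 0, 0, -1, 0.3],
    [-0.362, 0.537, 0.32, 0, 0, -1, 0.3],
    [-0.362, 0.537, 0.32, 0, 0, -1, 0.3],
    [-0.362, 0.537, 0.32, 0, 0, -1, 0.3]
  ]
}}

```text
time_s: 27.62
ee_pos: [406.6, 50.2, 249.6]
ee_rot: [180.0, 0.0, 77.3]
force: [0.3, 0.6, 0.4]
gripper_width: 59.3
gripper_force: 0.0
```

Run:
```python
from h import *
f=wrist(); save(f,'w8'); print(f['s']['ee_pos'],f['s']['ee_rot'],f['s']['time_s'])
tubes(f)
```

```text
[406.60402289  50.24876444 249.63596895] [1.79961383e+02 2.02141485e-04 7.73376674e+01] 27.625
cap px [330. 120.] pos [424.2 122.2] z 114.3 | block 61 [ 19.9 -15. ] yaw -36.9 | puck rect ((424.7437744140625, 120.98021697998047), 25.85563087463379)
```

{"api": "send_rows", "payload": {
  "motion": [
    [0.034, 0.145, -0.02, 0, 0, 0, 0.3],
    [0.034, 0.145, -0.12, 0, 0, 0, 0.3],
    [0.034, 0.145, -0.22, 0, 0, 0, 0.3],
    [0.034, 0.145, -0.3, 0, 0, 0, 0.3],
    [0.034, 0.145, -0.337, 0, 0, 0, 0.3],
    [0.034, 0.145, -0.337, 0, 0, 0, 0.3],
    [0.034, 0.145, -0.337, 0, 0, 0, -1],
    [0.034, 0.145, -0.337, 0, 0, 0, -1],
    [0.034, 0.145, -0.337, 0, 0, 0, -1],
    [0.034, 0.145, -0.337, 0, 0, 0, -1],
    [0.034, 0.145, -0.337, 0, 0, 0, -1],
    [0.034, 0.145, -0.3, 0, 0, 0, -1],
    [0.034, 0.145, -0.2, 0, 0, 0, -1],
    [0.034, 0.145, -0.08, 0, 0, 0, -1],
    [0.034, 0.145, 0, 0, 0, 0, -1],
    [0.034, 0.145, 0, 0, 0, 0, -1]
  ]
}}

```text
time_s: 29.68
ee_pos: [425.7, 122.4, 252.0]
ee_rot: [179.6, -0.2, 77.2]
force: [-0.6, 0.6, -3.1]
gripper_width: 33.4
gripper_force: 20.0
```

{"api": "send_rows", "payload": {
  "motion": [
    [0.08, -0.12, 0, 0, 0, 0.2, -1],
    [0.16, -0.24, 0, 0, 0, 0.4, -1],
    [0.24, -0.36, 0, 0, 0, 0.667, -1],
    [0.32, -0.48, 0, 0, 0, 0.667, -1],
    [0.32, -0.531, 0, 0, 0, 0.667, -1],
    [0.32, -0.531, 0, 0, 0, 0.667, -1],
    [0.32, -0.531, 0, 0, 0, 0.667, -1]
  ]
}}

```text
time_s: 30.55
ee_pos: [583.3, -143.9, 247.0]
ee_rot: [-179.8, -0.2, 117.1]
force: [-0.7, 0.8, -1.6]
gripper_width: 33.5
gripper_force: 20.0
```

{"api": "send_rows", "payload": {
  "motion": [
    [0, 0, -0.1, 0, 0, 0, -1],
    [0, 0, -0.2, 0, 0, 0, -1],
    [0, 0, -0.28, 0, 0, 0, -1],
    [0, 0, -0.31, 0, 0, 0, -1],
    [0, 0, -0.319, 0, 0, 0, -1],
    [0, 0, -0.319, 0, 0, 0, -1]
  ]
}}

```text
time_s: 31.3
ee_pos: [584.9, -143.3, 91.2]
ee_rot: [179.9, 0.1, 117.2]
force: [0.4, -0.5, -1.0]
gripper_width: 33.7
gripper_force: 20.0
```

{"api": "send_rows", "payload": {
  "motion": [
    [0, 0, -0.003, 0, 0, 0, -1],
    [0, 0, -0.003, 0, 0, 0, 0.3],
    [0, 0, -0.003, 0, 0, 0, 0.3],
    [0, 0, -0.003, 0, 0, 0, 0.3],
    [0, 0, -0.003, 0, 0, 0, 0.3],
    [0, 0, 0.1, 0, 0, 0, 0.3],
    [0, 0, 0.2, 0, 0, 0, 0.3],
    [0, 0, 0.32, 0, 0, -0.2, 0.3],
    [-0.1, 0.12, 0.32, 0, 0, -0.4, 0.3],
    [-0.2, 0.24, 0.32, 0, 0, -0.6, 0.3],
    [-0.3, 0.36, 0.32, 0, 0, -0.8, 0.3],
    [-0.382, 0.48, 0.32, 0, 0, -1, 0.3],
    [-0.382, 0.6, 0.32, 0, 0, -1, 0.3],
    [-0.382, 0.732, 0.32, 0, 0, -1, 0.3],
    [-0.382, 0.732, 0.32, 0, 0, -1, 0.3],
    [-0.382, 0.732, 0.32, 0, 0, -1, 0.3],
    [-0.382, 0.732, 0.32, 0, 0, -1, 0.3]
  ]
}}

```text
time_s: 33.42
ee_pos: [392.9, 222.0, 249.8]
ee_rot: [180.0, 0.0, 57.2]
force: [0.8, 0.3, 0.7]
gripper_width: 59.4
gripper_force: 0.0
```

Run:
```python
from h import *
f=wrist(); save(f,'w9'); print(f['s']['ee_pos'],f['s']['ee_rot'],f['s']['qpos'].round(),f['s']['time_s'])
tubes(f)
```

```text
[392.94133439 222.03940806 249.78977462] [1.79979481e+02 4.76831745e-02 5.72275235e+01] [ 28.   6. 101.  -0.  73.  61.] 33.425
cap px [327. 119.] pos [432.2 286.6] z 114.4 | block 56 [-1.3 24.7] yaw 93.1 | puck rect ((432.5201721191406, 285.3764343261719), 25.716310501098633)
```

View pics/w9.png

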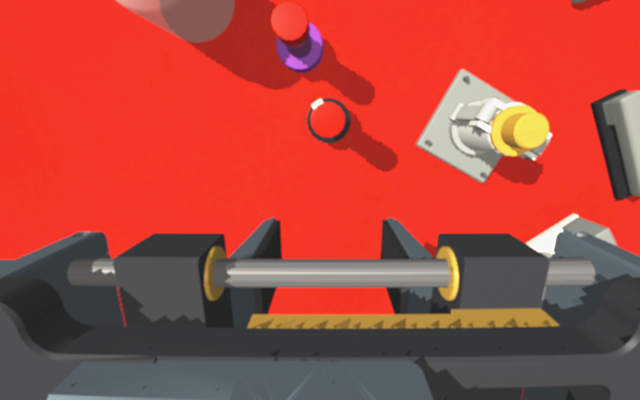

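Tube D is at px (327,119), world (432,286). Its block at (317,103) gives a label yaw of 93°. I'll turn +60° first so the wrist stays in range, then grasp.

{"api": "send_rows", "payload": {
  "motion": [
    [0.078, 0.127, 0, 0, 0, 1, 0.3],
    [0.078, 0.127, 0, 0, 0, 1, 0.3],
    [0.078, 0.127, 0, 0, 0, 1, 0.3],
    [0.078, 0.127, 0, 0, 0, 1, 0.3],
    [0.078, 0.127, -0.08, 0, 0, 1, 0.3],
    [0.078, 0.127, -0.18, 0, 0, 1, 0.3],
    [0.078, 0.127, -0.26, 0, 0, 1, 0.3],
    [0.078, 0.127, -0.32, 0, 0, 1, 0.3],
    [0.078, 0.127, -0.337, 0, 0, 1, 0.3],
    [0.078, 0.127, -0.337, 0, 0, 1, 0.3],
    [0.078, 0.127, -0.337, 0, 0, 1, -1],
    [0.078, 0.127, -0.337, 0, 0, 1, -1],
    [0.078, 0.127, -0.337, 0, 0, 1, -1],
    [0.078, 0.127, -0.337, 0, 0, 1, -1],
    [0.078, 0.127, -0.337, 0, 0, 1, -1],
    [0.078, 0.127, -0.3, 0, 0, 1, -1],
    [0.078, 0.127, -0.2, 0, 0, 1, -1],
    [0.078, 0.127, -0.08, 0, 0, 1, -1],
    [0.078, 0.127, 0, 0, 0, 1, -1],
    [0.078, 0.127, 0, 0, 0, 1, -1]
  ]
}}

```text
time_s: 35.98
ee_pos: [433.6, 286.9, 252.8]
ee_rot: [179.6, -0.0, 117.2]
force: [-0.2, 0.6, -2.5]
gripper_width: 33.6
gripper_force: 20.0
```

{"api": "send_rows", "payload": {
  "motion": [
    [0.03, -0.12, 0, 0, 0, -0.2, -1],
    [0.08, -0.24, 0, 0, 0, -0.4, -1],
    [0.14, -0.36, 0, 0, 0, -0.6, -1],
    [0.2, -0.48, 0, 0, 0, -0.8, -1],
    [0.25, -0.6, 0, 0, 0, -1, -1],
    [0.297, -0.707, 0, 0, 0, -1, -1],
    [0.297, -0.707, 0, 0, 0, -1, -1],
    [0.297, -0.707, 0, 0, 0, -1, -1],
    [0.297, -0.707, 0, 0, 0, -1, -1]
  ]
}}

```text
time_s: 37.1
ee_pos: [579.7, -66.1, 249.1]
ee_rot: [-179.9, 0.0, 57.3]
force: [0.9, 0.0, -2.4]
gripper_width: 33.8
gripper_force: 20.0
```

{"api": "send_rows", "payload": {
  "motion": [
    [0, 0, 0, 0, 0, -0.5, -1],
    [0, 0, 0, 0, 0, -0.5, -1],
    [0, 0, -0.1, 0, 0, -0.5, -1],
    [0, 0, -0.2, 0, 0, -0.5, -1],
    [0, 0, -0.28, 0, 0, -0.5, -1],
    [0, 0, -0.31, 0, 0, -0.5, -1],
    [0, 0, -0.319, 0, 0, -0.5, -1],
    [0, 0, -0.319, 0, 0, -0.5, -1]
  ]
}}

```text
time_s: 38.1
ee_pos: [581.8, -67.4, 91.9]
ee_rot: [179.9, -0.1, 27.2]
force: [-0.5, 0.7, -2.0]
gripper_width: 33.6
gripper_force: 20.0
```

{"api": "send_rows", "payload": {
  "motion": [
    [0, 0, -0.004, 0, 0, 0, -1],
    [0, 0, -0.004, 0, 0, 0, 0.3],
    [0, 0, -0.004, 0, 0, 0, 0.3],
    [0, 0, -0.004, 0, 0, 0, 0.3],
    [0, 0, -0.004, 0, 0, 0, 0.3],
    [0, 0, 0.1, 0, 0, 0, 0.3],
    [0, 0, 0.2, 0, 0, 0, 0.3],
    [0, 0, 0.32, 0, 0, 0, 0.3],
    [-0.06, -0.12, 0.42, 0, 0, -0.2, 0.3],
    [-0.134, -0.227, 0.42, 0, 0, -0.4, 0.3],
    [-0.134, -0.227, 0.42, 0, 0, -0.4, 0.3],
    [-0.134, -0.227, 0.42, 0, 0, -0.4, 0.3],
    [-0.134, -0.227, 0.42, 0, 0, -0.4, 0.3]
  ]
}}

```text
time_s: 39.72
ee_pos: [514.1, -180.0, 299.6]
ee_rot: [-179.9, 0.0, 3.3]
force: [-0.3, 0.6, 0.2]
gripper_width: 59.5
gripper_force: 0.0
```

Run:
```python
from h import *
f=wrist(); save(f,'w10'); print(f['s']['ee_pos'],f['s']['ee_rot'],f['s']['qpos'].round(),f['s']['time_s'])
P=cloud(f);h=f['hsv']
m=(h[...,1]<60)&(h[...,2]>90)&(abs(P[...,2]-8)<5)&(P[...,0]>490)&(P[...,1]<0)&(P[...,0]<650)
q=P[m][:,:2].astype(np.float32);print('deck rect',cv2.minAreaRect(q))
red=((h[...,0]<8)|(h[...,0]>172))&(h[...,1]>110)&(P[...,2]>112)&(P[...,2]<132)
comps(f,red,122,100)
g=grab('top'); np.savez('pics/topE.npz',**{k:g[k] for k in('pixels','depth','K','D','R','t')}); save(g,'topE')
```

```text
[ 514.06563041 -180.04625639  299.60194612] [-1.79927962e+02  4.49319738e-02  3.29042787e+00] [-21.  13.  85.   0.  82.  66.] 39.725
deck rect ((593.8860473632812, -329.5802917480469), (115.04771423339844, 617.9907836914062), 3.0631635189056396)
px [232. 114.] 779 cent [590.9 -66.4] circ [590.7 -66.4] r 18.5
px [303. 121.] 731 cent [ 587.3 -145.5] circ [ 587.4 -145.2] r 17.4
px [372. 121.] 727 cent [ 592.3 -221.6] circ [ 592.7 -221.6] r 17.2
px [442. 121.] 759 cent [ 596.9 -298.9] circ [ 597.  -298.3] r 18.4
```

View pics/w10.png

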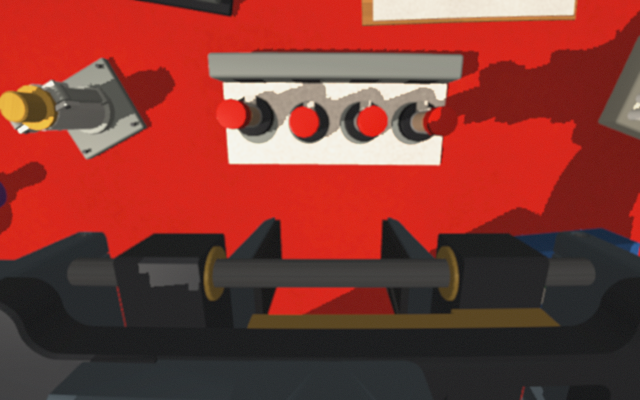

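The tubes stand in bays with caps at px (232,114), (303,121), (372,121) and (442,121). The left one looks a bit forward and maybe turned, so I'll check it from directly above, then the right one.

{"api": "send_rows", "payload": {
  "motion": [
    [0, 0.2, 0, 0, 0, 0, 0.3],
    [0, 0.234, -0.1, 0, 0, 0, 0.3],
    [0, 0.234, -0.1, 0, 0, 0, 0.3],
    [0, 0.234, -0.1, 0, 0, 0, 0.3],
    [0, 0.234, -0.1, 0, 0, 0, 0.3],
    [0, 0.234, -0.1, 0, 0, 0, 0.3]
  ]
}}

```text
time_s: 40.58
ee_pos: [514.3, -65.1, 251.3]
ee_rot: [180.0, -0.1, 3.1]
force: [-0.2, 0.6, -0.0]
gripper_width: 59.2
gripper_force: 0.0
```

```bash
cat > chk.py <<'E'
from h import *
import sys
f=wrist(); s=f['s']; print(s['ee_pos'],s['ee_rot'],s['time_s'])
P=cloud(f);h=f['hsv']; g=cv2.cvtColor(f['pixels'],cv2.COLOR_RGB2GRAY)
red=((h[...,0]<8)|(h[...,0]>172))&(h[...,1]>110)&(P[...,2]>112)&(P[...,2]<132)
comps(f,red,122,100)
dark=(g<60)&(P[...,2]>24)&(P[...,2]<44)&(P[...,0]>520)&(P[...,0]<640); comps(f,dark,34,80)
np.savez('pics/%s.npz'%sys.argv[1],**{k:f[k] for k in('pixels','depth','K','D','R','t','hsv')})
I=cv2.resize(f['pixels'][50:180,220:420],None,fx=4,fy=4,interpolation=cv2.INTER_CUBIC); cv2.imwrite('pics/%s.png'%sys.argv[1],I[:,:,::-1])
E
python3 chk.py e1
```

```text
[514.28570998 -65.13251267 251.33783907] [ 1.79960031e+02 -1.09268877e-01  3.11032606e+00] 40.575
px [334. 119.] 978 cent [591.3 -64.5] circ [591.3 -64.6] r 17.1
px [494. 128.] 1060 cent [ 592.6 -219.9] circ [ 591.7 -220.4] r 19.9
px [571. 128.] 1096 cent [ 597.  -296.7] circ [ 597.1 -296.4] r 21.2
px [416. 128.] 969 cent [ 587.2 -144.1] circ [ 587.1 -144. ] r 17.9
px [335. 126.] 310 cent [584.6 -67.5] circ [591.3 -65.3] r 26.5
px [386. 130.] 513 cent [ 583.  -130.5] circ [ 587.  -142.1] r 26.6
px [447. 129.] 596 cent [ 588.6 -207.5] circ [ 592.2 -217.1] r 27.4
px [512. 112.] 97 cent [ 614.9 -285.1] circ [ 615.  -284.3] r 9.4
px [515. 143.] 196 cent [ 577.  -296.6] circ [ 576.8 -298.7] r 19.0
```

View pics/e1.png

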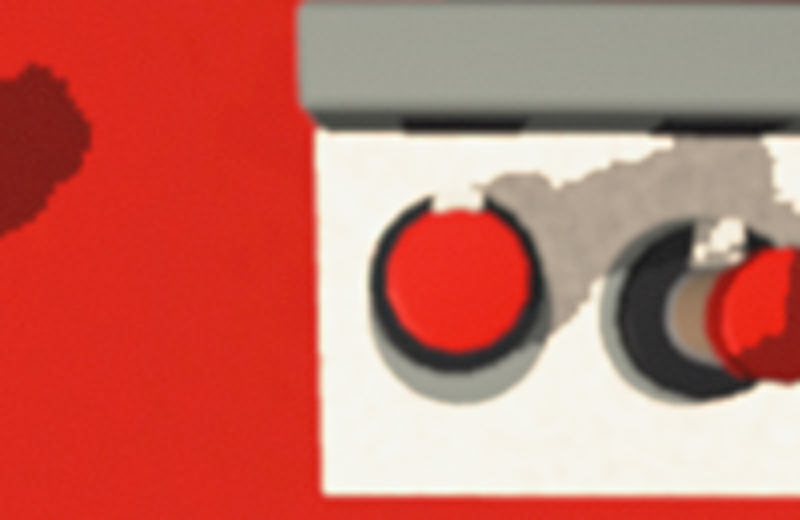

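The block is centred on the bar side (crop 458,200), so the label is square. The puck sits about 8 mm too near the bar compared with its disc. I'll regrip along x and shift it back.

{"api": "send_rows", "payload": {
  "motion": [
    [0.143, 0.001, 0, 0, 0, 1, 0.3],
    [0.143, 0.001, 0, 0, 0, 1, 0.3],
    [0.143, 0.001, 0, 0, 0, 1, 0.3],
    [0.143, 0.001, 0, 0, 0, 1, 0.3],
    [0.143, 0.001, 0, 0, 0, 1, 0.3],
    [0.143, 0.001, 0, 0, 0, 1, 0.3],
    [0.143, 0.001, 0, 0, 0, 1, 0.3]
  ]
}}

```text
time_s: 41.5
ee_pos: [585.3, -64.3, 250.8]
ee_rot: [180.0, -0.0, 63.1]
force: [0.1, -0.1, 0.0]
gripper_width: 59.3
gripper_force: 0.0
```

{"api": "send_rows", "payload": {
  "motion": [
    [0, 0, 0, 0, 0, 0.5, 0.4],
    [0, 0, -0.05, 0, 0, 0.5, 0.4],
    [0, 0, -0.15, 0, 0, 0.5, 0.4],
    [0, 0, -0.25, 0, 0, 0.5, 0.4],
    [0, 0, -0.3, 0, 0, 0.5, 0.4],
    [0, 0, -0.32, 0, 0, 0.5, 0.4],
    [0, 0, -0.32, 0, 0, 0.5, 0.4],
    [0, 0, -0.32, 0, 0, 0.5, -1],
    [0, 0, -0.32, 0, 0, 0.5, -1],
    [0, 0, -0.32, 0, 0, 0.5, -1],
    [0, 0, -0.32, 0, 0, 0.5, -1],
    [0, 0, -0.32, 0, 0, 0.5, -1]
  ]
}}

```text
time_s: 43.0
ee_pos: [585.8, -63.7, 91.1]
ee_rot: [179.9, 0.0, 93.2]
force: [0.4, 0.4, 4.1]
gripper_width: 33.8
gripper_force: 20.0
```

{"api": "send_rows", "payload": {
  "motion": [
    [0, 0, 0.016, 0, 0, 0, -1],
    [-0.013, -0.006, 0.016, 0, 0, 0, -1],
    [-0.013, -0.006, 0.016, 0, 0, 0, -1],
    [-0.013, -0.006, 0.016, 0, 0, 0, -1],
    [-0.013, -0.006, 0.004, 0, 0, 0, -1],
    [-0.013, -0.006, 0.001, 0, 0, 0, -1],
    [-0.013, -0.006, 0.001, 0, 0, 0, -1],
    [-0.013, -0.006, 0.001, 0, 0, 0, 0.3],
    [-0.013, -0.006, 0.001, 0, 0, 0, 0.3],
    [-0.013, -0.006, 0.001, 0, 0, 0, 0.3],
    [-0.013, -0.006, 0.001, 0, 0, 0, 0.3],
    [-0.013, -0.006, 0.1, 0, 0, 0, 0.3],
    [-0.013, -0.006, 0.2, 0, 0, 0, 0.3],
    [-0.013, -0.006, 0.32, 0, 0, 0, 0.3],
    [-0.06, -0.12, 0.42, 0, 0, -0.2, 0.3],
    [-0.134, -0.227, 0.42, 0, 0, -0.5, 0.3],
    [-0.134, -0.227, 0.42, 0, 0, -1, 0.3],
    [-0.134, -0.227, 0.42, 0, 0, -1, 0.3],
    [-0.134, -0.227, 0.42, 0, 0, -1, 0.3],
    [-0.134, -0.227, 0.42, 0, 0, -1, 0.3]
  ]
}}

```text
time_s: 45.5
ee_pos: [517.9, -177.2, 300.4]
ee_rot: [180.0, -0.0, 32.9]
force: [-0.3, 0.2, 0.5]
gripper_width: 59.2
gripper_force: 0.0
```

{"api": "send_rows", "payload": {
  "motion": [
    [0, -0.02, 0, 0, 0, -0.5, 0.3],
    [0, -0.02, 0, 0, 0, -0.5, 0.3],
    [0, -0.02, 0, 0, 0, -0.5, 0.3],
    [0, -0.02, 0, 0, 0, -0.5, 0.3],
    [0, -0.02, 0, 0, 0, -0.5, 0.3]
  ]
}}

```text
time_s: 46.12
ee_pos: [518.0, -187.1, 300.4]
ee_rot: [180.0, 0.0, 3.3]
force: [0.3, 0.6, -0.2]
gripper_width: 59.4
gripper_force: 0.0
```

```bash
sed -i 's/\[50:180,220:420\]/[70:180,210:470]/; s/fx=4,fy=4/fx=3,fy=3/' chk.py; python3 chk.py e2
python3 - <<'E'
from h import *
g=grab('top'); P=cloud(g); d=np.load('pics/top0.npz')
# changes in the top view vs start, bystanders
a=cv2.absdiff(g['pixels'],d['pixels']).max(2)>60
n,l,st,c=cv2.connectedComponentsWithStats(a.astype(np.uint8))
print([(c[i].round().tolist(),int(st[i,4])) for i in range(1,n) if st[i,4]>25])
# whole table red caps at tube height
h=cv2.cvtColor(g['pixels'],cv2.COLOR_RGB2HSV); m=(P[...,2]>100)&(P[...,2]<130)&(P[...,0]>300)&(P[...,1]>-350)&(P[...,1]<420)
n,l,st,c=cv2.connectedComponentsWithStats(m.astype(np.uint8))
for i in range(1,n):
    if st[i,4]>40: print(c[i].round(),st[i,4],np.median(P[l==i],0).round(1))
E
```

```text
[ 518.04106487 -187.0545208   300.40381442] [1.79997069e+02 1.24907014e-03 3.30725572e+00] 46.125
px [297. 124.] 720 cent [ 587.5 -145.5] circ [ 587.4 -145.5] r 17.3
px [365. 124.] 730 cent [ 592.7 -221.8] circ [ 592.9 -221.7] r 17.3
px [435. 124.] 746 cent [ 597.  -299.1] circ [ 597.  -298.9] r 18.1
px [228. 125.] 756 cent [582.8 -69.2] circ [583.2 -69.8] r 18.4
px [259. 127.] 478 cent [580.3 -82.9] circ [583.4 -72.3] r 26.6
px [314. 127.] 364 cent [ 584.4 -160. ] circ [ 587.1 -146.7] r 26.3
px [348. 126.] 326 cent [ 589.3 -207.8] circ [ 592.3 -219.8] r 26.5
px [404. 127.] 440 cent [ 592.4 -285.9] circ [ 596.6 -296.1] r 26.5
[([446.0, 281.0], 35513), ([299.0, 179.0], 70), ([262.0, 191.0], 267), ([583.0, 198.0], 167), ([239.0, 203.0], 73), ([581.0, 222.0], 35), ([321.0, 237.0], 276), ([287.0, 240.0], 305), ([241.0, 241.0], 346), ([483.0, 258.0], 38), ([434.0, 274.0], 510), ([278.0, 348.0], 2226), ([307.0, 342.0], 30), ([320.0, 378.0], 971), ([358.0, 385.0], 963)]
[257. 195.] 173 [576.8 165.9 107.1]
[326. 190.] 82 [577.3 -66.8 121.5]
[198. 238.] 87 [446.4 374.7 113.1]
```

View pics/e2.png

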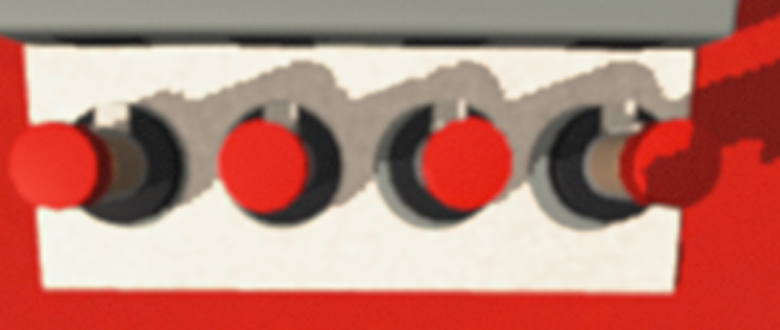

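All four pucks now sit in their discs with the blocks on the bar side: (112,113), (280,110), (460,110) and (628,112). Last, a numerical check of the label angles.

Run:
```python
from h import *
d=np.load('pics/e2.npz'); f={k:d[k] for k in d.files}; P=cloud(f);h=f['hsv']
for a in [(583.2,-71),(587.3,-146),(592.6,-220.7),(596.8,-297.5)]:
    r=np.hypot(P[...,0]-a[0],P[...,1]-a[1])
    w=(h[...,1]<70)&(h[...,2]>100)&(P[...,2]>24)&(P[...,2]<46)&(r<29)&(r>15)
    b=P[w]; v=b[:,:2].mean(0)-a
    print(a,len(b),b[:,2].mean().round(1),v.round(1),np.degrees(np.arctan2(v[1],v[0])).round(1))
d=np.load('pics/topE.npz');g={k:d[k] for k in d.files};P=cloud(g)
f=wrist()  # dock arms: anything steel above rim level outside the coupler?
g=grab('scene');P=cloud(g);u=np.array([-.485,.875]);q=P[(abs(P[...,0]-587)<100)&(abs(P[...,1]-176)<100)&(P[...,2]>25)&(P[...,2]<160)]
a=(q[:,:2]-[587,176])@u; print('dock |y| extent',np.percentile(a,[1,99]).round(1),'zmax',q[:,2].max().round(1), [int(((abs(a)>45)&(q[:,2]>z)).sum()) for z in(30,90,110)], env.state()['time_s'])
```

```text
(583.2, -71) 116 36.6 [15.2  5.5] 19.9
(587.3, -146) 87 36.5 [19.9  1.7] 4.9
(592.6, -220.7) 92 36.3 [15.8  1.4] 5.0
(596.8, -297.5) 113 36.9 [16.5 -3.2] -10.9
dock |y| extent [-47.3  10.5] zmax 135.1 [15, 3, 0] 46.325
```

{"api": "send_rows", "payload": {
  "motion": [
    [0.012, -0.12, 0, 0, 0, 0, 0.3],
    [0.012, -0.228, -0.1, 0, 0, 0, 0.3],
    [0.012, -0.228, -0.1, 0, 0, 0, 0.3],
    [0.012, -0.228, -0.1, 0, 0, 0, 0.3],
    [0.012, -0.228, -0.1, 0, 0, 0, 0.3]
  ]
}}

```text
time_s: 46.95
ee_pos: [524.8, -300.3, 251.9]
ee_rot: [179.9, -0.1, 3.3]
force: [0.0, 0.7, 0.5]
gripper_width: 59.3
gripper_force: 0.0
```

```bash
cat > yaw.py <<'E'
from h import *
f=wrist(); P=cloud(f);h=f['hsv']; print(f['s']['ee_pos'])
red=((h[...,0]<8)|(h[...,0]>172))&(h[...,1]>110)&(P[...,2]>112)&(P[...,2]<132)
n,l,st,c=cv2.connectedComponentsWithStats(red.astype(np.uint8))
i=min((i for i in range(1,n) if st[i,4]>300),key=lambda i:abs(c[i][0]-320)+abs(c[i][1]-121))
a=onplane(f,[c[i]],122)[0,:2]; r=np.hypot(P[...,0]-a[0],P[...,1]-a[1])
pk=(h[...,2]<70)&(abs(P[...,2]-34)<5)&(r<34); pc=np.array(cv2.minEnclosingCircle(P[pk][:,:2].astype(np.float32))[0])
w=(h[...,1]<70)&(h[...,2]>100)&(P[...,2]>24)&(P[...,2]<46)&(r<31)&(r>15); b=P[w][:,:2].mean(0)
for q in(a,pc): v=b-q; print(q.round(1),w.sum(),v.round(1),np.degrees(np.arctan2(v[1],v[0])).round(1))
E
python3 yaw.py
```

```text
[ 524.77714005 -300.25474128  251.88902798]
[ 597.2 -300.2] 120 [14.4  1.5] 6.1
[ 597.4 -299.9] 120 [14.2  1.3] 5.1
```

{"api": "send_rows", "payload": {
  "motion": [
    [-0.016, 0.12, 0, 0, 0, 0, 0.3],
    [-0.016, 0.24, 0, 0, 0, 0, 0.3],
    [-0.016, 0.36, 0, 0, 0, 0, 0.3],
    [-0.016, 0.464, 0, 0, 0, 0, 0.3],
    [-0.016, 0.464, 0, 0, 0, 0, 0.3],
    [-0.016, 0.464, 0, 0, 0, 0, 0.3],
    [-0.016, 0.464, 0, 0, 0, 0, 0.3]
  ]
}}

```text
time_s: 47.88
ee_pos: [516.2, -70.0, 250.8]
ee_rot: [180.0, -0.0, 3.1]
force: [0.1, 0.5, -0.2]
gripper_width: 59.3
gripper_force: 0.0
```

```bash
python3 yaw.py
```

```text
[516.22926024 -70.00728938 250.75777669]
[583.  -67.5] 155 [14.3  5.7] 21.7
[582.9 -68. ] 155 [14.4  6.2] 23.3
```

Run:
```python
from h import *
def an(f,a):
    P=cloud(f);h=f['hsv']
    X=onplane(f,np.stack(np.meshgrid(np.arange(640),np.arange(400)),-1).reshape(-1,2),36).reshape(400,640,3)
    d=X[...,:2]-a; r=np.hypot(d[...,0],d[...,1]); th=np.degrees(np.arctan2(d[...,1],d[...,0]))
    for r0,r1 in((18.5,22),(22,25),(25,27.5)):
        k=(r>r0)&(r<r1)&(abs(th)<70); o=[]
        for t in range(-60,61,8):
            s=k&(abs(th-t)<4); o.append((int(np.median(h[...,2][s])) if s.sum() else -1, int(np.median(P[...,2][s])) if s.sum() else -1))
        print(r0,o)
d=np.load('pics/e1.npz'); an({k:d[k] for k in d.files},(591.3,-65)); print()
f=wrist(); an(f,(583,-67.8))
```

```text
18.5 [(230, 122), (234, 122), (235, 122), (234, 122), (234, 122), (236, 122), (233, 122), (231, 122), (233, 122), (232, 122), (235, 122), (232, 122), (231, 121), (235, 122), (234, 121), (227, 122)]
22 [(73, 34), (94, 35), (99, 34), (88, 34), (101, 34), (120, 34), (225, 37), (238, 38), (241, 38), (241, 37), (200, 37), (73, 34), (65, 35), (76, 35), (58, 34), (58, 33)]
25 [(96, 34), (87, 34), (92, 33), (71, 34), (102, 21), (100, 34), (236, 36), (244, 38), (244, 37), (244, 37), (180, 35), (128, 33), (138, 34), (143, 33), (145, 34), (136, 34)]

18.5 [(164, 78), (145, 78), (139, 78), (128, 78), (140, 119), (138, 35), (181, 38), (210, 120), (237, 37), (228, 120), (204, 37), (137, 121), (103, 33), (145, 77), (147, 121), (181, 121)]
22 [(35, 34), (34, 33), (33, 34), (34, 34), (34, 33), (82, 34), (237, 37), (241, 36), (240, 37), (242, 37), (196, 37), (48, 34), (47, 34), (47, 33), (47, 34), (48, 34)]
25 [(57, 34), (61, 34), (69, 33), (69, 34), (61, 34), (69, 34), (224, 36), (232, 37), (234, 37), (233, 37), (128, 34), (85, 34), (76, 34), (79, 34), (86, 33), (68, 34)]
```

The block edges span -16° to +22° about the tube axis, so its label yaw is about 4° against a deck yaw of 3°, which is square. Everything checks out, so I'm handing in.

```bash
python3 -c "
from workcell import env
print(env.job_done())"
```

```text
the job is handed in; nothing more can be done
None
```

The job is handed in with no verdict returned: the cartridge is seated, both cam arms were swung home together, and all four tubes stand about 2–6 mm from their bay centres by camera with labels facing the scanner bar. The jar, glove box and stapler were never touched.

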